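# Dress the sash-stripping sander with two brush wheels and their drive cap

## Robot

A 6-joint arm with a two-finger parallel gripper is mounted at the origin on the work surface. World frame = base frame: x ahead of the robot, y to its left, z up, the work surface at z = 0. Lengths are in m, angles in rad, forces in N, time in s.
With the tool pointing down it reaches from about 0.35 to 0.875 m from the base axis. Payload 4.2 kg.
Tool frame: the origin (TCP) lies midway between the tips of the shut fingers; the grasp point (between the pads) lies 19 mm behind it; y points along the fingers, z is the direction in which the jaws open and shut, and the axes are right-handed (so a half turn about y gives the same grasp; the last joint's range is limited). The gripper opens to 85 mm and grips with 20 to 120 N. Pads are 22 mm wide; open, the fingers measure 114 mm over their backs; the gripper's body (76 mm by 85 mm) begins 54 mm behind the grasp point. The pads swing forward as they close: fully open they stand 13 mm farther back than shut.
Start: joints at [1.443, 0.385, 0.008, 0, -1.194, -0.259], TCP at [0.236, 0.579, 0.231] pointing down, gripper open.
Joint ranges: [-3.14, 3.14], [-1.21, 2.06], [-1.07, 1.41], [-3.16, 2.05], [-2.99, -0.16], [-3.1, 3.1]. Speed limits (rad/s): [2.79, 2.79, 3.14, 3.14, 3.14, 3.14].

## Interface

Orientations are given as a rotation vector (axis times angle).
In Python, from station import * gives the robot as it stands.
- The arm moves only by the tool carry_out, never from a script. Its argument "moves" is a list of rows, each a list of 3 entries, a list of its own where there are three numbers: the closure, from -1 (fully open) to 1 (shut), then the shift along the tool's x, y, z each as a share of 3 cm, from -1 to 1, then the turn, a rotation vector about the tool's x, y, z each as a share of 8 degrees, from -1 to 1. A call has 1 to 5 rows; each row shifts and turns the commanded pose from where the row before left it, along the tool's axes as they then stand; what a row does not reach is not made up. A row lasts 1/10 s, in which the tool goes at most 50 mm and 8.59 degrees, less where a joint would pass 70% of its speed; a pose out of reach is approached as far as the arm can. A call with a number of a shift or a turn outside -1 to 1 is refused whole. A call with a gripper value outside its range is refused whole. The fingers move at their own pace and stop on an object; "squeeze" is the grip in N (left out, the last holds). Time passes only in rows, so rows that do not move let the fingers close. It gives the time, the measured TCP pose, the force and the opening at its end, in the units of the state.
- read_state(): the state, without advancing time (a new reading comes with each control period).
- capture(name): name is "scene" or "top" or "wrist"; returns a dict with "pixels" (400x640x3 uint8, blue, green, red), "mtx" (3x3 intrinsics, pixels), "dist_coeffs" ([k1, k2, p1, p2, k3] as OpenCV has them; the pictures are not rectified), "position" and "orientation" of the camera in the world. Camera axes: x right, y up, looking along -z (the intrinsics and any distortion apply to the point x, -y, -z); pixel columns grow to the right and rows downward; lengths in m; the calibration is good to about 2 mm. A picture is of the moment at which its call begins. There is no depth.
- close_job(): hands the job in, once; it reports no verdict.
The state is a dict: "clock": time; "joint_pos": joint angles; "qvel": joint speeds; "effort": joint torques, N m; "ee_pos": TCP position; "tcp_rot": TCP orientation; "force": force on the tool from outside, world axes, zero at the start; "ft_torque": the same for the moment, N m; "width": finger opening in m.
Only numpy, scipy, OpenCV 4.12 (cv2) and the standard library are available. Lean on these libraries where they do the work, as an engineer would, in place of code of your own. Each camera call takes 0.05 s, during which the arm holds its last target. There are 200 camera calls.

## Task

Get the brush sander ready for stripping the window sashes: slide the orange coarse wheel onto its splined spindle, turning it until the wide notch finds the wide master key and it sits fully home on the flange, then the blue fine wheel above it in the same way, flat on the coarse one, and close the drum with the metal drive cap, its tongues down in the notches of the fine wheel's core. Ease them on: neither drop nor force them. Leave the worn grey-brown wheel and everything else on the table where it is.

Things in the scene. Friction and masses are not known exactly. Their poses are not given: they have to be found in the camera images.
- coarse_wheel: COARSE brush wheel, orange bristles, loose, lying flat bristle side down, 0.18 to 0.36 kg, 48 mm high. Bristle disc 100 mm across from the underside to 20 mm up; above it a black octagonal core, 52 mm across flats (56 over corners), rises to 48 mm. Origin: centre of the underside; z up along the bore; +x towards the wide master notch, which a yellow mark on top and side of the core shows
- coarse_core (a point): centre of the top of the coarse wheel's octagonal core, 48 mm above its origin, same axes: the core's upper 28 mm is the grip; take two opposite flats (they face 0, 45, 90, ... degrees from +x). Bore of radius 14 mm right through, with four notches reaching 20 mm from the axis: the wide master notch on +x (17 mm wide), narrow ones on +y, -x and -y (10 mm wide)
- fine_wheel: FINE brush wheel, light blue bristles, loose; otherwise the same as the coarse wheel in size, core, bore, notches, yellow mark, weight and axes
- fine_core (a point): centre of the top of the fine wheel's core, as for the coarse wheel
- drive_cap: metal DRIVE CAP, loose, standing upright on its pilot, 0.15 kg, 50 mm high. Disc 60 mm across from 14 to 22 mm up; above it a dark octagonal grip, 32 mm across flats (facing 0, 45, 90, ... degrees from +x), to 50 mm. Below the disc a round pilot of radius 12.5 mm, tapering to 9 mm at its end, with four tongues. Origin: centre of the pilot's end; z up; +x towards the wide tongue (yellow mark)
- cap_seat (a point): centre of the underside of the cap's disc, 14 mm above its origin, same axes. From here four tongues reach 10 mm down and 18.5 mm from the axis: the wide one (14 mm wide) on +x, narrow ones (7 mm) on +y, -x, -y. They go down into the notches of the fine wheel's core, above the spindle's keys, wide in wide; home, the disc lies on the core's top, 96 mm above the flange face
- worn_wheel: a WORN brush wheel, grey-brown bristles 86 mm across and a grey core, otherwise like the others; a bystander, leave it
- spindle_face (a point): centre of the upper face of the spindle's flange (60 mm across), 65 mm above the table; z up along the spindle, +x towards its wide master key (marked yellow). Here sits the underside of the coarse wheel when home; that of the fine wheel, on the coarse one's core, is 48 mm higher. A wheel goes on in one angular position only, with about 4 degrees of play either way; else it stays up on the key tops
- spindle_tip (a point): centre of the spindle's end, 76 mm above the flange face, same axes. The spindle: core of radius 12.5 mm with four keys reaching 18.5 mm from the axis and 64 mm up from the flange face, the wide master key on +x (14 mm wide), narrow ones on +y, -x and -y (7 mm wide); above the keys a nose tapers from radius 12.5 to 7.5 mm
- spindle (a joint): angle of the spindle in the sander, rad, counterclockwise from above; 0 when the master key points along the sander's +x (to its motor). It turns only against the stiff drag of its gears (0.6 N m) and keeps its angle
- machine: the brush sander, fixed, lying on its side in a plywood cradle, spindle up. Origin on the table below the spindle axis, z up, +x along it towards motor and rear handle (to 425 mm, up to 95 mm high). A black sheet guard, inner radius 76 mm, curves round the +x side of the spindle, 85 degrees either way, up to 105 mm. Side grip to y = -142 mm at x = 100 mm, 72 mm high. Cradle 440 x 150 x 15 mm
- putty_tin: bystander: putty tin with dark red band, 90 mm across, 84 mm high, origin at the centre of its base
- oil_bottle: bystander: amber oil bottle, 66 mm across, 190 mm high, origin at the centre of its base
- jar: bystander: green glass jar, 76 mm across, 150 mm high, origin at the centre of its base
- mug: bystander: white mug with handle, 80 mm across, 90 mm high, origin at the centre of its base
- sanding_block: bystander: cork sanding block, 110 x 65 x 34 mm, origin at the centre of its underside

How it is judged:
On the way, in this order (a step that is already met when the one before it is completed fails the run):
1. the coarse wheel sits home on the spindle's flange, with its splines engaged (z of coarse_wheel in the frame of spindle_face between -0.003 and 0.003 m and horizontal distance between coarse_wheel and spindle_face below 0.004 m and angle between coarse_wheel's own z axis and vertical below 0.06 rad), for 0.2 s.
2. the fine wheel sits home on the coarse wheel, with its splines engaged (z of fine_wheel in the frame of spindle_face between 0.044 and 0.0515 m and horizontal distance between fine_wheel and spindle_face below 0.004 m and angle between fine_wheel's own z axis and vertical below 0.06 rad), for 0.2 s.
3. the drive cap sits home on the fine wheel's core, its tongues in the notches (z of cap_seat in the frame of spindle_face between 0.091 and 0.1005 m and horizontal distance between drive_cap and spindle_face below 0.006 m and angle between drive_cap's own z axis and vertical below 0.06 rad), for 0.2 s.
At the end, for the whole second after the job is handed in: Underside of the coarse wheel within 3 mm of the flange face, of the fine wheel 44 to 51.5 mm above it, of the cap's disc 91 to 100.5 mm above it; all three upright (0.06 rad), the wheels centred on the spindle within 4 mm and the cap within 6 mm, at rest and released (all of step 1 and all of step 2 and all of step 3 and linear speed of each of coarse_wheel, fine_wheel, drive_cap below 0.02 m/s); the robot touches nothing.
It fails at once if a part forced against the sander or the part below (over 100 N of contact force in all) (contact force between any of coarse_wheel, fine_wheel and machine above 100 N or contact force between fine_wheel and coarse_wheel above 100 N or contact force between drive_cap and fine_wheel above 100 N).
It fails at once if a part dropped down the spindle (faster than 0.4 m/s on it) ((horizontal distance between coarse_wheel and spindle_face below 0.015 m and z of coarse_wheel in the frame of spindle_face below 0.07 m and linear speed of coarse_wheel above 0.4 m/s) or (horizontal distance between fine_wheel and spindle_face below 0.015 m and z of fine_wheel in the frame of spindle_face below 0.07 m and linear speed of fine_wheel above 0.4 m/s) or (horizontal distance between drive_cap and spindle_face below 0.015 m and z of drive_cap in the frame of spindle_face below 0.095 m and linear speed of drive_cap above 0.4 m/s)).
It fails at once if a bystander moved by more than 30 mm (distance of any of worn_wheel, putty_tin, oil_bottle, jar, mug, sanding_block from where it was at the start of the episode above 0.03 m).
It also fails if it takes over 72 s, if anything falls off the work surface, if the arm or the gripper's body presses on something with over 40 N, if the wrist force passes 120 N, or if a joint passes its speed limit or range.

## Working session

There is one attempt and no reset: what is moved stays moved. The work goes in short steps, Python scripts to look and compute and a tool call to move; the robot and the scene stay as the last step left them, time stands still between calls to the robot, and variables do not carry over. Pictures are saved under pics/ and viewed, about 8 in all and at most 12, crops included, and the job is handed in when it is done.

Besides the shell and the picture viewer there is one more tool, called after "Emit:" by a JSON object that holds its "op" and its "data". carry_out: Moves the arm, as the interface text tells. Its arguments: {"type":"object","properties":{"moves":{"type":"array","items":{"type":"array"}},"squeeze":{"type":"number"}},"required":["moves"]}

```bash
mkdir -p pics; ls; python3 - <<'E'
from station import *
import cv2
for n in ("scene","top"):
    c=capture(n); cv2.imwrite(f"pics/{n}0.png",c["pixels"]); print(n,c["mtx"],c["dist_coeffs"],c["position"],c["orientation"])
print(read_state())
E
```

```text
pics
scene [[380.4695752    0.         323.35830497]
 [  0.         380.4695752  191.91343933]
 [  0.           0.           1.        ]] [-0.0917002  0.         0.         0.         0.       ] [ 1.3071908  -0.34243662  0.86016687] [0.75729287 0.4855032  1.10529151]
top [[444.49618573   0.         328.83221226]
 [  0.         444.49618573 195.26534445]
 [  0.           0.           1.        ]] [-0.02610398  0.          0.          0.          0.        ] [ 0.27476874 -0.01033277  1.39717583] [ 0.14300373 -0.13741506 -1.57009859]
{'clock': 0.1, 'joint_pos': array([ 1.44257498e+00,  3.85465520e-01,  6.74791935e-03, -4.04421573e-04,
       -1.19399484e+00, -2.58594488e-01]), 'qvel': array([ 0.00111521, -0.0022975 ,  0.0018236 ,  0.00176469,  0.00021069,
        0.00086506]), 'effort': array([-1.84816108e-04, -3.93316627e+01,  1.88930297e+01,  4.19797495e+00,
       -2.56535415e-03,  8.04077445e-06]), 'ee_pos': array([0.2355742 , 0.5783385 , 0.23033834]), 'tcp_rot': array([-0.39342759, -2.00728938,  2.01125438]), 'force': array([ 0.12165615, -0.67069656,  0.58735097]), 'ft_torque': array([-0.02323298,  0.00650391, -0.01975547]), 'width': 0.08548297637280304}
```

View pics/top0.png

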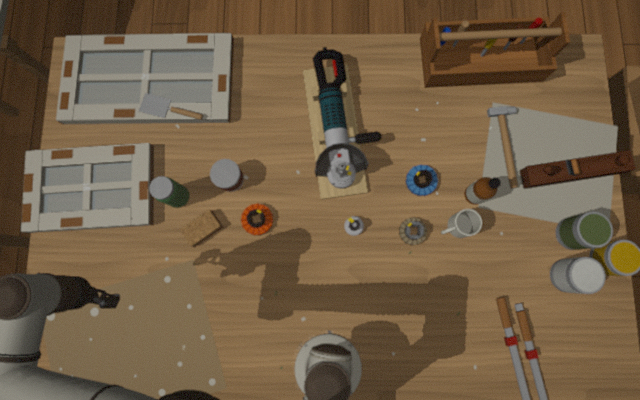

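View pics/scene0.png

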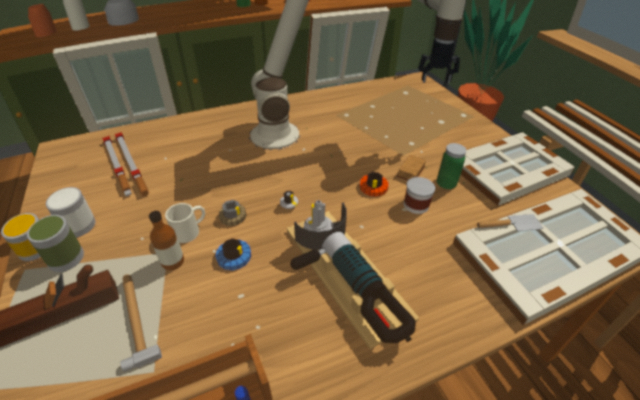

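The top view shows the coarse wheel at (256,219), fine wheel (423,180), cap (353,226), worn wheel (413,231), spindle (342,172), tin (226,175), mug (465,223), bottle (483,190) and cork block (202,229). Next, enlarged crops.

```bash
cat > h.py <<'E'
import numpy as np, cv2
from scipy.spatial.transform import Rotation as R
from station import *
def ray(c,uv):
    p=cv2.undistortPoints(np.array([[uv]],float),c["mtx"],c["dist_coeffs"])[0,0]
    return R.from_rotvec(c["orientation"]).as_matrix()@np.array([p[0],-p[1],-1])
def onz(c,uv,z):
    d=ray(c,uv);o=np.array(c["position"]);return o+d*(z-o[2])/d[2]
def proj(c,P):
    q=(np.atleast_2d(P)-c["position"])@R.from_rotvec(c["orientation"]).as_matrix()
    q=q*[1,-1,-1]
    return cv2.projectPoints(q,np.zeros(3),np.zeros(3),c["mtx"],c["dist_coeffs"])[0][:,0]
def crop(c,u,v,w,h,s):
    im=c["pixels"][v:v+h,u:u+w]
    return cv2.resize(im,None,fx=s,fy=s,interpolation=cv2.INTER_CUBIC)
E
python3 - <<'E'
from h import *
c=capture("top")
a=[crop(c,u,v,50,37,8) for u,v in((232,200),(398,162),(328,207),(317,152))]
im=np.vstack([np.hstack(a[:2]),np.hstack(a[2:])])
im=np.clip(im*1.5,0,255).astype(np.uint8)
cv2.imwrite("pics/crops1.png",im)
for n,uv,z in (("coarse",(256,219),.02),("fine",(423,180),.02),("cap",(353,226),.04),("worn",(413,231),.03),("tip",(342,172),.141)):
    print(n,onz(c,uv,z).round(4))
E
```

```text
coarse [0.4489 0.2218 0.02  ]
fine [ 0.5711 -0.3045  0.02  ]
cap [ 0.4236 -0.0796  0.04  ]
worn [ 0.4084 -0.2649  0.03  ]
tip [ 0.5698 -0.0447  0.141 ]
```

View pics/crops1.png

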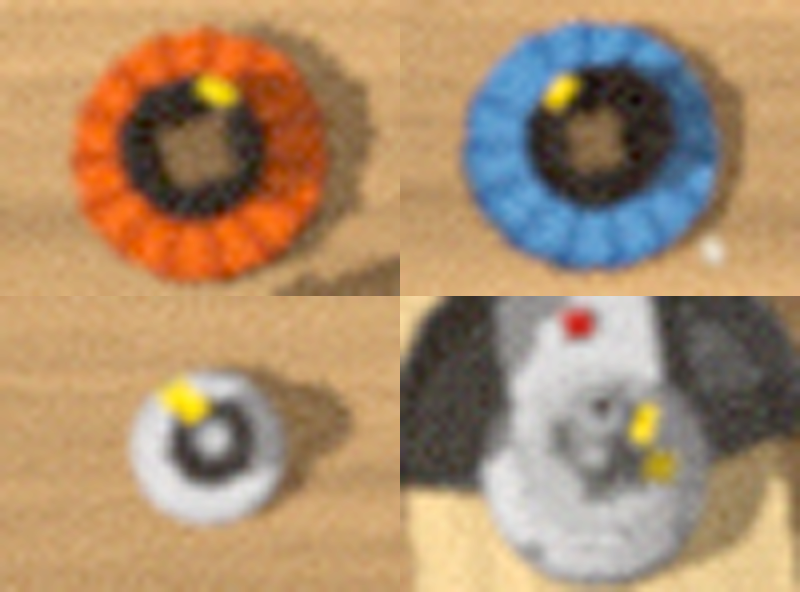

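```bash
python3 - <<'E'
from h import *
c=capture("top")
def P(o,x,y,z): return onz(c,(o[0]+(x+.5)/8-.5,o[1]+(y+.5)/8-.5),z)
def show(n,o,L):
    for m,x,y,z in L: print(n,m,P(o,x,y,z).round(4))
show("coarse",(232,200),[("disc",200,155,.015),("core",193,146,.046),("mark",216,92,.048)])
show("fine",(398,162),[("disc",190.5,144,.015),("core",200,134,.046),("mark",162,92,.048)])
show("cap",(328,207),[("disc",207.5,150,.02),("top",212,144,.05),("mark",185,104,.022)])
show("spin",(317,152),[("tip",200,120,.141),("tip2",195,159,.141),("mark",245,126,.129),("mark2",260,169,.065)])
s=read_state(); print(R.from_rotvec(s["tcp_rot"]).as_matrix().round(3),s["ee_pos"])
w=capture("wrist"); T=R.from_rotvec(s["tcp_rot"]).as_matrix()
print("cam in tool",T.T@(w["position"]-s["ee_pos"]),(T.T@R.from_rotvec(w["orientation"]).as_matrix()).round(3),w["mtx"][0,0])
E
```

```text
coarse disc [0.4497 0.2209 0.015 ]
coarse core [0.4492 0.2185 0.046 ]
coarse mark [0.4698 0.2099 0.048 ]
fine disc [ 0.5736 -0.3004  0.015 ]
fine core [ 0.5709 -0.2978  0.046 ]
fine mark [ 0.5872 -0.2832  0.048 ]
cap disc [ 0.4279 -0.0823  0.02  ]
cap top [ 0.4269 -0.0824  0.05  ]
cap mark [ 0.4457 -0.0736  0.022 ]
spin tip [ 0.586  -0.0435  0.141 ]
spin tip2 [ 0.5714 -0.0416  0.141 ]
spin mark [ 0.5866 -0.0603  0.129 ]
spin mark2 [ 0.5853 -0.0684  0.065 ]
[[-0.926 -0.    -0.377]
 [ 0.377 -0.001 -0.926]
 [-0.    -1.     0.001]] [0.23562361 0.57851517 0.23066053]
cam in tool [-0.06524149 -0.14229932  0.00095989] [[-0.    -0.966 -0.259]
 [ 0.001  0.259 -0.966]
 [ 1.    -0.     0.001]] 319.0238778507774
```

Emit:
{"op": "carry_out", "data": {"moves": [[-1,[-1,0,0.94],[0,0,0]],[-1,[-1,0,0.94],[0,0,0]],[-1,[-1,0,0.94],[0,0,0]],[-1,[-1,0,0.94],[0,0,0]],[-1,[-1,0,0.94],[0,0,0]]]}}

```text
clock: 0.75
ee_pos: [0.3218, 0.39, 0.2313]
tcp_rot: [-0.393, -2.01, 2.01]
force: [0.8, 0.5, 0.1]
width: 0.0858
```

Emit:
{"op": "carry_out", "data": {"moves": [[-1,[-1,0,0.94],[0,0,0]],[-1,[-1,0,0.94],[0,0,0]],[-1,[-1,0,0.94],[0,0,0]],[-1,[-1,0,0.94],[0,0,0]],[-1,[0,0,0],[0,0,0]]]}}

```text
clock: 1.25
ee_pos: [0.3907, 0.2384, 0.2314]
tcp_rot: [-0.398, -2.006, 2.007]
force: [0.1, 0.4, -0.1]
width: 0.0855
```

```bash
python3 - <<'E'
from h import *
c=capture("wrist"); np.save("c1.npy",c,allow_pickle=True)
print(read_state()["ee_pos"],read_state()["clock"],proj(c,[[.4493,.2197,.048],[.4698,.2099,.048]]))
E
```

```text
[0.39053323 0.24009511 0.23149225] 1.3 [[316.50575921 123.73003241]
 [317.66332914  99.66707225]]
```

Emit:
{"op": "carry_out", "data": {"moves": [[-1,[-1,0,0.94],[0,0,0]],[-1,[-1,0,0.94],[0,0,0]],[-1,[-1,0,0.94],[0,0,0]],[-1,[-1,0,0.94],[0,0,0]],[-1,[-1,0,0.94],[0,0,0]]]}}

```text
clock: 1.8
ee_pos: [0.4765, 0.0544, 0.2315]
tcp_rot: [-0.392, -2.011, 2.01]
force: [0.1, 1.4, -0.4]
width: 0.0857
```

Emit:
{"op": "carry_out", "data": {"moves": [[-1,[-1,0,0.94],[0,0,0]],[-1,[-1,0,0.94],[0,0,0]],[-1,[0,0,0],[0,0,0]],[-1,[0,0,0],[0,0,0]]]}}

```text
clock: 2.2
ee_pos: [0.5104, -0.02, 0.2308]
tcp_rot: [-0.394, -2.008, 2.009]
force: [0.1, -0.1, 0.5]
width: 0.0855
```

```bash
python3 - <<'E'
from h import *
c=capture("wrist"); np.save("c2.npy",c,allow_pickle=True)
print(read_state()["ee_pos"],read_state()["clock"])
c1=np.load("c1.npy",allow_pickle=True).item()
p1=proj(c1,[.4493,.2197,.048])[0]; p2=proj(c,[.572,-.046,.1])[0]; print(p1,p2)
ims=[]
for cc,p in((c1,p1),(c,p2)):
    u,v=int(p[0])-66,int(p[1])-66; print("o",u,v); ims.append(crop(cc,u,v,133,133,3))
cv2.imwrite("pics/w1.png",np.clip(np.hstack(ims)*1.3,0,255).astype(np.uint8))
E
```

```text
[ 0.5101171  -0.01941936  0.2310174 ] 2.25
[316.50575921 123.73003241] [322.47835725 117.52389001]
o 250 57
o 256 51
```

View pics/w1.png

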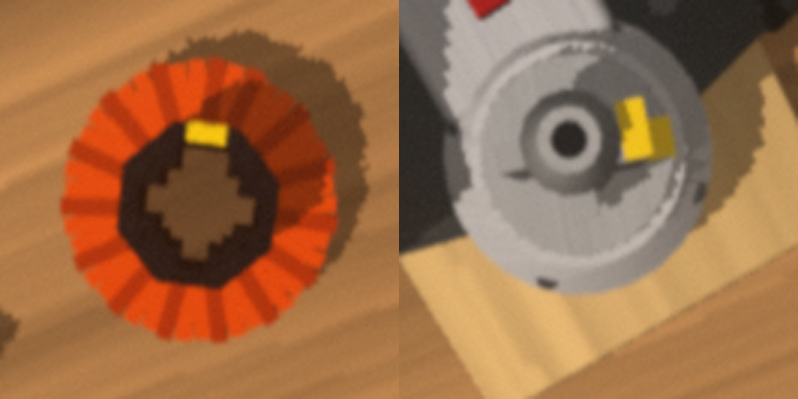

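```bash
python3 - <<'E'
from h import *
c1=np.load("c1.npy",allow_pickle=True).item();c2=np.load("c2.npy",allow_pickle=True).item()
def q(c,o,x,y,z): return onz(c,(o[0]+(x+.5)/3-.5,o[1]+(y+.5)/3-.5),z)
def an(a,b): d=(b-a)[:2]; return d.round(4),np.degrees(np.arctan2(d[1],d[0])).round(1)
o=(250,57)
C=q(c1,o,200,205,.048); print("core",C, "oct",q(c1,o,199,205,.048),"disc",q(c1,o,200,200,.012))
for x,y in((207,134),(150,203),(252,209),(199,258)): print(an(C,q(c1,o,x,y,.048)))
o=(256,51)
T=q(c2,o,170,139,.141); print("tip",T,"ring",q(c2,o,178,153,.06))
for x,y,z in((235,130,.129),(263,138,.065)): print(an(T,q(c2,o,x,y,z)))
# predicted key-top + flange outlines for yaw candidates
for yaw in (-55,-50,-45,-40,-35):
    a=np.radians(yaw);ex=np.array([np.cos(a),np.sin(a),0]);ey=np.array([-ex[1],ex[0],0])
    K=[T*[1,1,0]+[0,0,.129]+ex*r+ey*s for r,s in((.0125,.007),(.0185,.007),(.0185,-.007),(.0125,-.007))]
    print(yaw,((proj(c2,K)-o+.5)*3-.5+[399,0]).round(0).tolist())
E
```

```text
core [0.44823916 0.22032925 0.048     ] oct [0.44836523 0.22063453 0.048     ] disc [0.4496113  0.22049434 0.012     ]
(array([ 0.0198, -0.0107]), np.float64(-28.5))
(array([0.0069, 0.015 ]), np.float64(65.3))
(array([-0.0077, -0.0154]), np.float64(-116.7))
(array([-0.0158,  0.007 ]), np.float64(156.2))
tip [ 0.58711033 -0.04463114  0.141     ] ring [ 0.5881251  -0.04499195  0.06      ]
(array([-0.0032, -0.0153]), np.float64(-101.7))
(array([-0.005 , -0.0261]), np.float64(-100.9))
-55 [[574.0, 79.0], [587.0, 57.0], [637.0, 91.0], [623.0, 113.0]]
-50 [[569.0, 79.0], [580.0, 55.0], [632.0, 85.0], [620.0, 108.0]]
-45 [[563.0, 80.0], [573.0, 55.0], [627.0, 79.0], [617.0, 104.0]]
-40 [[558.0, 81.0], [566.0, 55.0], [622.0, 74.0], [614.0, 100.0]]
-35 [[553.0, 82.0], [558.0, 56.0], [616.0, 70.0], [610.0, 96.0]]
```

```bash
python3 - <<'E'
from h import *
c2=np.load("c2.npy",allow_pickle=True).item();o=(256,51);T=np.array([.5871,-.0446,0])
for yaw in (-108,-104,-100,-96):
    a=np.radians(yaw);ex=np.array([np.cos(a),np.sin(a),0]);ey=np.array([-ex[1],ex[0],0])
    K=[T+[0,0,.129]+ex*r+ey*s for r,s in((.0125,.007),(.0185,.007),(.0185,-.007),(.0125,-.007))]+[T+[0,0,.065]+ex*.0185+ey*s for s in(.007,-.007)]
    print(yaw,((proj(c2,K)-o+.5)*3-.5+[399,0]).round(0).tolist())
s=read_state();print(np.degrees(s["joint_pos"]).round(1))
E
```

```text
-108 [[620.0, 108.0], [645.0, 106.0], [648.0, 167.0], [624.0, 169.0], [635.0, 127.0], [638.0, 175.0]]
-104 [[618.0, 104.0], [642.0, 101.0], [650.0, 161.0], [625.0, 165.0], [633.0, 123.0], [639.0, 170.0]]
-100 [[615.0, 101.0], [639.0, 95.0], [651.0, 155.0], [627.0, 161.0], [631.0, 119.0], [640.0, 166.0]]
-96 [[612.0, 98.0], [636.0, 90.0], [652.0, 149.0], [628.0, 156.0], [628.0, 115.0], [641.0, 161.0]]
[ 16.1  10.9 -15.4  -0.  -63.8  51.8]
```

```bash
python3 - <<'E'
from h import *
c1=np.load("c1.npy",allow_pickle=True).item();c2=np.load("c2.npy",allow_pickle=True).item()
a=crop(c2,256+60,51+20,40,40,10)
# coarse with overlay
b=crop(c1,250+30,57+30,75,75,5.34)[:400,:400]
cv2.imwrite("pics/w2.png",np.clip(np.hstack([a,b])*1.5,0,255).astype(np.uint8))
E
```

```text
(no output)
```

View pics/w2.png

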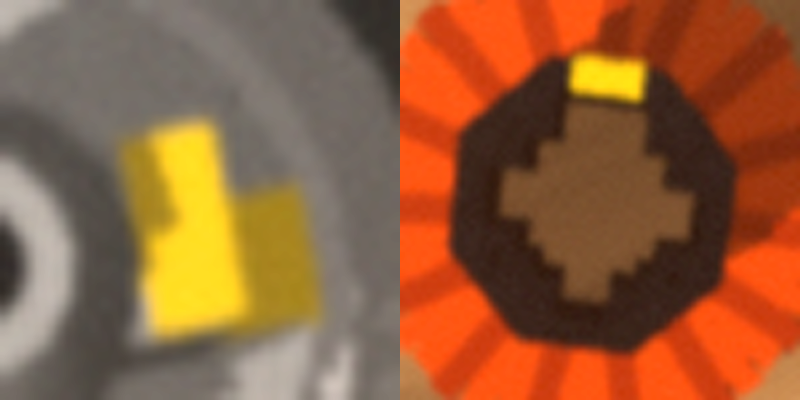

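```bash
cat >> h.py <<'E'
from scipy.optimize import least_squares
def fitoct(c,px,z,Rc=.0281,x0=None):
    px=np.array(px,float)
    x0=[*onz(c,px.mean(0),z)[:2],0] if x0 is None else x0
    best=None
    for a0 in np.radians([0,15,30]):
        def f(p):
            a=p[2]+np.radians(22.5+45*np.arange(8))
            Q=proj(c,np.c_[p[0]+Rc*np.cos(a),p[1]+Rc*np.sin(a),np.full(8,z)])
            return np.min(np.linalg.norm(px[:,None]-Q[None],axis=2),axis=1)
        r=least_squares(f,[x0[0],x0[1],a0],x_scale=[.01,.01,.1],diff_step=1e-4)
        if best is None or r.cost<best.cost: best=r
    return best.x[:2].round(4),np.degrees(best.x[2]).round(1)%45,np.sqrt(2*best.cost/len(px)).round(2)
E
python3 - <<'E'
from h import *
c1=np.load("c1.npy",allow_pickle=True).item()
pts=[(562,60),(458,132),(450,245),(520,330),(630,352),(722,278),(735,170),(665,70)]
px=[(280+(x-400+.5)/5.34-.5,87+(y+.5)/5.34-.5) for x,y in pts]
print(fitoct(c1,px,.048))
s=read_state();C=np.array([.4483,.2204]);M=R.from_rotvec(s["tcp_rot"]).as_matrix()
print(s["ee_pos"], M.T@np.array([C[0]-s["ee_pos"][0],C[1]-s["ee_pos"][1],0]))
E
```

```text
(array([0.4482, 0.221 ]), np.float64(14.8), np.float64(1.26))
[ 0.5101171  -0.01941936  0.2310174 ] [ 1.47642559e-01  7.01992868e-05 -1.98837500e-01]
```

Emit:
{"op": "carry_out", "data": {"moves": [[-1,[0,0,0],[0,0.75,0]],[-1,[0.8,0,-0.87],[0,0,0]],[-1,[0.8,0,-0.87],[0,0,0]],[-1,[0.8,0,-0.87],[0,0,0]],[-1,[0.8,0,-0.87],[0,0,0]]]}}

```text
clock: 2.75
ee_pos: [0.4735, 0.12, 0.2316]
tcp_rot: [-0.486, -1.949, 1.948]
force: [0.2, 0.4, 0.9]
width: 0.0853
```

Emit:
{"op": "carry_out", "data": {"moves": [[-1,[0.8,0,-0.87],[0,0,0]],[-1,[0.8,0,-0.87],[0,0,0]],[-1,[0.78,0,-0.87],[0,0,0]],[-1,[0,0,0],[0,0,0]],[-1,[0,0,0],[0,0,0]]]}}

```text
clock: 3.25
ee_pos: [0.4476, 0.2217, 0.2314]
tcp_rot: [-0.484, -1.949, 1.949]
force: [-0.9, -0.9, -0.1]
width: 0.0856
```

Emit:
{"op": "carry_out", "data": {"moves": [[-1,[0,1,0],[0,0,0]],[-1,[0,1,0],[0,0,0]],[-1,[0,1,0],[0,0,0]],[-1,[0,1,0],[0,0,0]],[-1,[0,0,0],[0,0,0]]]}}

```text
clock: 3.75
ee_pos: [0.4461, 0.2175, 0.1079]
tcp_rot: [-0.483, -1.936, 1.951]
force: [-0.6, -0.7, -0.4]
width: 0.0853
```

```bash
python3 - <<'E'
from h import *
c=capture("wrist"); np.save("c3.npy",c,allow_pickle=True); s=read_state()
M=R.from_rotvec(s["tcp_rot"]).as_matrix(); print(s["ee_pos"],s["clock"],np.degrees(np.arctan2(M[1,2],M[0,2])))
p=proj(c,[.4483,.2205,.048])[0]; print(p, proj(c,s["ee_pos"]))
im=crop(c,160,120,320,280,2); print("o 160 120 x2")
cv2.imwrite("pics/w3.png",np.clip(im*1.3,0,255).astype(np.uint8))
E
```

```text
[0.44781746 0.2187538  0.11028236] 3.8 -118.1735613926137
[315.05531958 220.26425764] [[316.7910392  259.77900081]]
o 160 120 x2
```

View pics/w3.png

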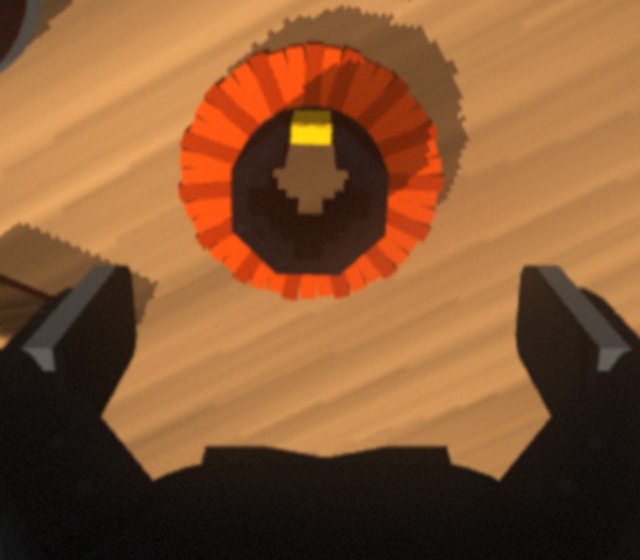

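The coarse wheel sits squarely between the open fingers: core centre at (310,198) in the crop, as predicted, with the notch pointing straight up. Descend and grip.

Emit:
{"op": "carry_out", "data": {"moves": [[-1,[0,1,0],[0,0,0]],[-1,[0,1,0],[0,0,0]],[-1,[0,0.6,0],[0,0,0]],[-1,[0,0.3,0],[0,0,0]],[-1,[0,0,0],[0,0,0]]]}}

```text
clock: 4.3
ee_pos: [0.4492, 0.2202, 0.0248]
tcp_rot: [-0.489, -1.947, 1.947]
force: [-0.1, 0.3, -0.1]
width: 0.0858
```

Emit:
{"op": "carry_out", "data": {"moves": [[1,[0,0,0],[0,0,0]],[1,[0,0,0],[0,0,0]],[1,[0,0,0],[0,0,0]],[1,[0,0,0],[0,0,0]],[1,[0,0,0],[0,0,0]]], "squeeze": 50}}

```text
clock: 4.8
ee_pos: [0.4497, 0.2208, 0.0261]
tcp_rot: [-0.49, -1.95, 1.945]
force: [-0.0, -0.1, 5.4]
width: 0.0511
```

Emit:
{"op": "carry_out", "data": {"moves": [[1,[0,0,0],[0,0,0]],[1,[0,0,0],[0,0,0]],[1,[0,0,0],[0,0,0]]]}}

```text
clock: 5.1
ee_pos: [0.4497, 0.2208, 0.0261]
tcp_rot: [-0.49, -1.95, 1.945]
force: [-1.5, -0.1, 6.4]
width: 0.0509
```

Emit:
{"op": "carry_out", "data": {"moves": [[1,[0,-0.3,0],[0,0,0]],[1,[0,-1,0],[0,0,0]],[1,[0,-1,0],[0,0,0]],[1,[0,-1,0],[0,0,0]],[1,[0,-1,0],[0,0,0]]]}}

```text
clock: 5.6
ee_pos: [0.4482, 0.2195, 0.1551]
tcp_rot: [-0.488, -1.946, 1.946]
force: [-0.0, 0.2, -2.1]
width: 0.051
```

Emit:
{"op": "carry_out", "data": {"moves": [[1,[0,-1,0],[0,0,0]],[1,[0,-0.4,0],[0,0,0]],[1,[0,0,0],[0,0,0]],[1,[0,0,0],[0,0,0]]]}}

```text
clock: 6.0
ee_pos: [0.4477, 0.2194, 0.1941]
tcp_rot: [-0.487, -1.944, 1.947]
force: [-0.6, -0.1, -2.8]
width: 0.0512
```

```bash
python3 - <<'E'
from h import *
c=capture("wrist"); np.save("c4.npy",c,allow_pickle=True); s=read_state()
M=R.from_rotvec(s["tcp_rot"]).as_matrix(); print(s["ee_pos"],s["clock"],s["width"],s["force"],np.degrees(np.arctan2(M[1,2],M[0,2])))
print(proj(c,[s["ee_pos"],s["ee_pos"]+M@[0,-.022,0],s["ee_pos"]+M@[.01,-.022,0],s["ee_pos"]+M@[0,-.022,.026]]))
im=crop(c,215,170,200,150,4); print("o 215 170 x4")
cv2.imwrite("pics/w4.png",np.clip(im*1.5,0,255).astype(np.uint8))
E
```

```text
[0.44761731 0.21921923 0.19353295] 6.05 0.05092636786160226 [-0.95618696  0.94866962 -2.67065406] -118.18740900329438
[[321.13326354 258.9394191 ]
 [320.79494455 281.06693953]
 [320.82475284 302.20882498]
 [382.83583985 281.11852309]]
o 215 170 x4
```

View pics/w4.png

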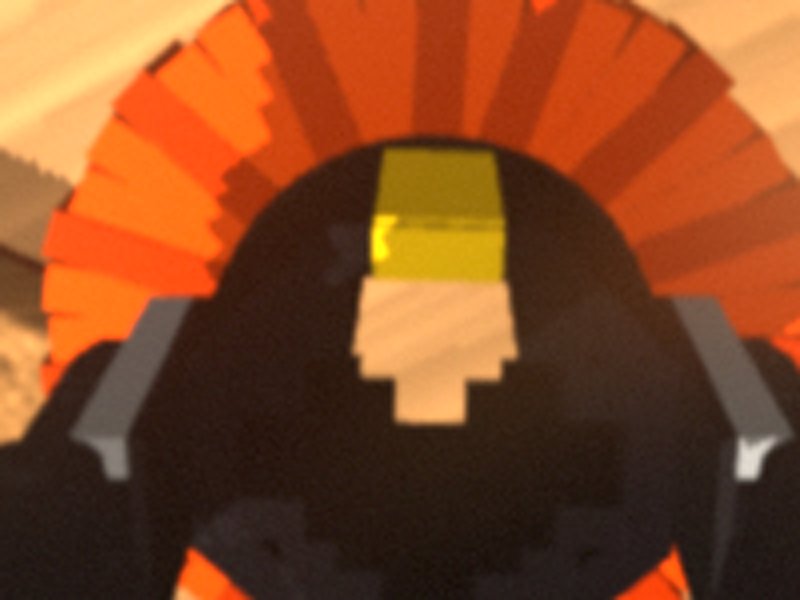

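```bash
python3 - <<'E'
from h import *
c=np.load("c4.npy",allow_pickle=True).item();s=read_state();M=R.from_rotvec(s["tcp_rot"]).as_matrix();p=s["ee_pos"]
for x in(-.026,-.020): print(x,proj(c,p+M@[x,-.022,0]))
print("obs",215+438.5/4-.5,[170+r/4-.5 for r in(218,280)])
# bottom of hole narrow notch at far bottom edge of wheel etc: base outline
print("depth",(R.from_rotvec(c["orientation"]).as_matrix().T@(p+M@[0,-.022,0]-c["position"])))
E
```

```text
-0.026 [[320.71236688 221.99957525]]
-0.02 [[320.73210418 236.18492104]]
obs 324.125 [224.0, 239.5]
depth [-0.00075356 -0.03188242 -0.13364717]
```

Emit:
{"op": "carry_out", "data": {"moves": [[1,[-0.95,0,0.42],[0,0,0]],[1,[-0.95,0,0.42],[0,0,0]],[1,[-0.95,0,0.42],[0,0,0]],[1,[-0.95,0,0.42],[0,0,0]],[1,[-0.95,0,0.42],[0,0,0]]]}}

```text
clock: 6.55
ee_pos: [0.5443, 0.0958, 0.193]
tcp_rot: [-0.484, -1.943, 1.948]
force: [-0.4, 0.8, -2.2]
width: 0.051
```

Emit:
{"op": "carry_out", "data": {"moves": [[1,[-0.95,0,0.42],[0,0,0]],[1,[-0.95,0,0.42],[0,0,0]],[1,[-0.95,0,0.42],[0,0,0]],[1,[0,0,0],[0,1,0]],[1,[0,0,0],[0,1,0]]]}}

```text
clock: 7.05
ee_pos: [0.6015, 0.0222, 0.1921]
tcp_rot: [-0.719, -1.76, 1.766]
force: [-0.2, 0.5, -1.9]
width: 0.0511
```

Emit:
{"op": "carry_out", "data": {"moves": [[1,[0,0,0],[0,1,0]],[1,[0,0,0],[0,1,0]],[1,[0,0,0],[0,1,0]],[1,[0,0,0],[0,1,0]],[1,[0,0,0],[0,1,0]]]}}

```text
clock: 7.55
ee_pos: [0.6011, 0.0233, 0.1926]
tcp_rot: [-1.159, -1.275, 1.282]
force: [0.2, 0.7, -2.3]
width: 0.051
```

Emit:
{"op": "carry_out", "data": {"moves": [[1,[0,0,0],[0,1,0]],[1,[0,0,0],[0,1,0]],[1,[0,0,0],[0,0.16,0]],[1,[0,0,0],[0,0,0]],[1,[0,0,0],[0,0,0]]]}}

```text
clock: 8.05
ee_pos: [0.6019, 0.0234, 0.1944]
tcp_rot: [-1.296, -1.061, 1.063]
force: [0.2, -0.7, -1.7]
width: 0.0508
```

```bash
python3 - <<'E'
from h import *
c=capture("wrist"); np.save("c5.npy",c,allow_pickle=True); s=read_state();np.save("s5.npy",s,allow_pickle=True)
M=R.from_rotvec(s["tcp_rot"]).as_matrix(); print(s["ee_pos"],s["clock"],s["width"],s["force"],np.degrees(np.arctan2(M[1,2],M[0,2])),M[2].round(4),np.degrees(s["joint_pos"]).round(0))
p=proj(c,[.5875,-.0435,.12])[0]; print(p)
u,v=int(p[0])-60,max(int(p[1])-50,0); print("o",u,v,"x6")
cv2.imwrite("pics/w5.png",np.clip(crop(c,u,v,130,100,6)*1.4,0,255).astype(np.uint8))
E
```

```text
[0.60193449 0.0234412  0.19463993] 8.1 0.050863966251733554 [-0.67650394  0.27321722 -1.36795722] 168.64613772796503 [-5.0e-04 -1.0e+00  1.1e-03] [ 18.  21.  -6.  -0. -63. -29.]
[323.46872662 116.04687153]
o 263 66 x6
```

View pics/w5.png

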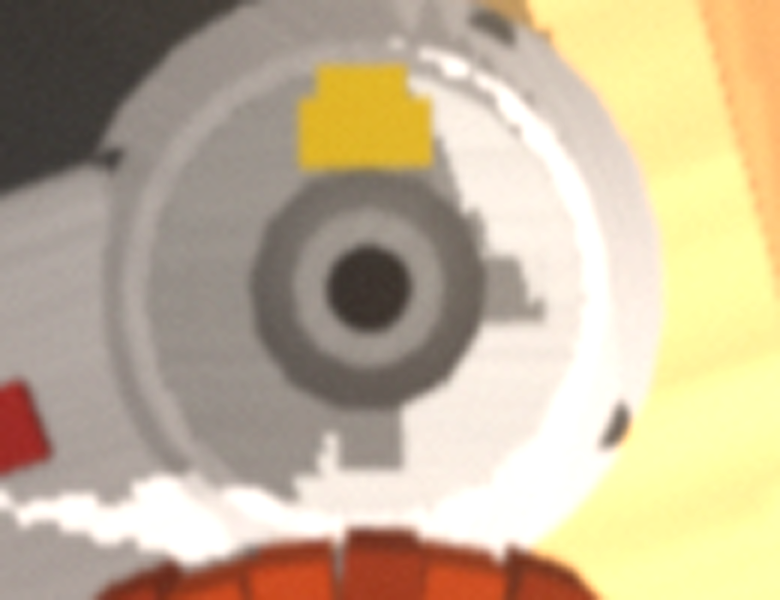

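```bash
python3 - <<'E'
from h import *
c=np.load("c5.npy",allow_pickle=True).item();s=np.load("s5.npy",allow_pickle=True).item();M=R.from_rotvec(s["tcp_rot"]).as_matrix();p=s["ee_pos"]
def q(x,y,z): return onz(c,(263+(x+.5)/6-.5,66+(y+.5)/6-.5),z)
T=q(370,288,.141);print("tip",T,"tool",M.T@(T-p))
f=(q(366,167,.129)+q(366,98,.129))/2; 
for n,P in(("keyIn",q(366,167,.129)),("keyOut",q(366,98,.129)),("L",q(300,135,.129)),("Rr",q(433,135,.129)),("-x key",q(371,468,.065)),("-yk",q(545,290,.065)),("ring",q(363,285,.06))): print(n,(M.T@(P-p)-M.T@(T-p)).round(4))
E
```

```text
tip [ 0.58689188 -0.04458826  0.141     ] tool [-0.0696311   0.05367829  0.00129697]
keyIn [-0.0122  0.012  -0.0004]
keyOut [-0.0189  0.012  -0.0004]
L [-0.0153  0.012  -0.0071]
Rr [-0.0153  0.012   0.0065]
-x key [0.0229 0.076  0.0006]
-yk [-0.001   0.076   0.0243]
ring [-0.0018  0.081  -0.0006]
```

Emit:
{"op": "carry_out", "data": {"moves": [[1,[0,0,0],[0,-0.15,0]],[1,[-0.8,0,0.02],[0,0,0]],[1,[-0.8,0,0],[0,0,0]],[1,[-0.75,0,0],[0,0,0]],[1,[0,0,0],[0,0,0]]]}}

```text
clock: 8.6
ee_pos: [0.5883, -0.0478, 0.1954]
tcp_rot: [-1.289, -1.075, 1.076]
force: [0.2, -1.2, -1.9]
width: 0.0511
```

Emit:
{"op": "carry_out", "data": {"moves": [[1,[0,0.5,0],[0,0,0]],[1,[0,0.4,0],[0,0,0]],[1,[0,0.1,0],[0,0,0]],[1,[0,0,0],[0,0,0]]]}}

```text
clock: 9.0
ee_pos: [0.5887, -0.0455, 0.1645]
tcp_rot: [-1.287, -1.076, 1.078]
force: [0.6, -0.6, -2.0]
width: 0.0508
```

```bash
python3 - <<'E'
from h import *
c=capture("wrist"); s=read_state()
M=R.from_rotvec(s["tcp_rot"]).as_matrix(); print(s["ee_pos"],s["clock"],s["width"],s["force"],s["ft_torque"],np.degrees(np.arctan2(M[1,2],M[0,2])))
print(proj(c,[.587,-.0446,.141]))
cv2.imwrite("pics/w6.png",np.clip(crop(c,215,120,200,150,4)*1.6,0,255).astype(np.uint8))
E
```

```text
[ 0.58920996 -0.04548393  0.16521658] 9.05 0.05109319209424904 [-0.42374448  0.18874575 -2.07398748] [ 5.46220638e-05 -8.09549655e-03 -1.89456131e-02] 169.81484475458024
[[325.39059705 243.73840615]]
```

View pics/w6.png

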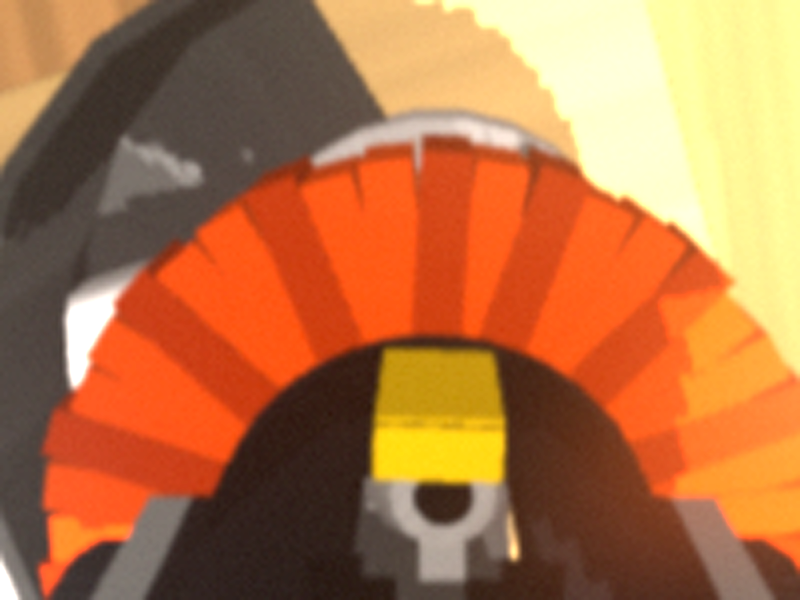

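Emit:
{"op": "carry_out", "data": {"moves": [[1,[-0.015,0,0.043],[0,0,0]],[1,[0,0.1,0],[0,0,0]],[1,[0,0.1,0],[0,0,0]],[1,[0,0.07,0],[0,0,0]],[1,[0,0,0],[0,0,0]]]}}

```text
clock: 9.55
ee_pos: [0.5874, -0.046, 0.1568]
tcp_rot: [-1.288, -1.076, 1.077]
force: [0.4, -0.2, -1.6]
width: 0.0507
```

Emit:
{"op": "carry_out", "data": {"moves": [[1,[0,0.07,0],[0,0,0]],[1,[0,0.07,0],[0,0,0]],[1,[0,0.07,0],[0,0,0]],[1,[0,0,0],[0,0,0]]]}}

```text
clock: 9.95
ee_pos: [0.5874, -0.046, 0.1504]
tcp_rot: [-1.288, -1.076, 1.077]
force: [-0.4, -1.0, -2.0]
width: 0.0509
```

Emit:
{"op": "carry_out", "data": {"moves": [[1,[0,0.1,0],[0,0,0]],[1,[0,0.1,0],[0,0,0]],[1,[0,0.1,0],[0,0,0]],[1,[0,0,0],[0,0,0]]]}}

```text
clock: 10.35
ee_pos: [0.5873, -0.046, 0.1412]
tcp_rot: [-1.288, -1.075, 1.077]
force: [0.0, -0.7, -1.1]
width: 0.0508
```

Emit:
{"op": "carry_out", "data": {"moves": [[1,[0,0.2,0],[0,0,0]],[1,[0,0.25,0],[0,0,0]],[1,[0,0.25,0],[0,0,0]],[1,[0,0.25,0],[0,0,0]],[1,[0,0,0],[0,0,0]]]}}

```text
clock: 10.85
ee_pos: [0.5866, -0.0461, 0.1117]
tcp_rot: [-1.287, -1.074, 1.078]
force: [0.6, -0.0, -1.7]
width: 0.0509
```

Emit:
{"op": "carry_out", "data": {"moves": [[1,[0,0.2,0],[0,0,0]],[1,[0,0.2,0],[0,0,0]],[1,[0,0.1,0],[0,0,0]],[1,[0,0.05,0],[0,0,0]],[1,[0,0,0],[0,0,0]]]}}

```text
clock: 11.35
ee_pos: [0.5876, -0.046, 0.0967]
tcp_rot: [-1.288, -1.076, 1.077]
force: [-0.6, -0.5, -2.5]
width: 0.051
```

Free of force so far, about 5.5 mm from home. Ease down in small steps.

Emit:
{"op": "carry_out", "data": {"moves": [[1,[0,0.05,0],[0,0,0]],[1,[0,0.05,0],[0,0,0]],[1,[0,0.04,0],[0,0,0]],[1,[0,0,0],[0,0,0]]]}}

```text
clock: 11.75
ee_pos: [0.5876, -0.046, 0.0925]
tcp_rot: [-1.288, -1.076, 1.077]
force: [-0.6, -1.0, -2.1]
width: 0.0511
```

Emit:
{"op": "carry_out", "data": {"moves": [[1,[0,0.03,0],[0,0,0]],[1,[0,0,0],[0,0,0]]]}}

```text
clock: 11.95
ee_pos: [0.5876, -0.046, 0.0917]
tcp_rot: [-1.288, -1.076, 1.077]
force: [0.1, -0.5, -2.1]
width: 0.0508
```

Emit:
{"op": "carry_out", "data": {"moves": [[1,[0,0.025,0],[0,0,0]],[1,[0,0,0],[0,0,0]]]}}

```text
clock: 12.15
ee_pos: [0.5878, -0.046, 0.0913]
tcp_rot: [-1.289, -1.077, 1.076]
force: [-0.7, -0.4, -1.6]
width: 0.0511
```

Emit:
{"op": "carry_out", "data": {"moves": [[1,[0,0.02,0],[0,0,0]],[1,[0,0,0],[0,0,0]]]}}

```text
clock: 12.35
ee_pos: [0.5878, -0.0459, 0.0912]
tcp_rot: [-1.289, -1.077, 1.077]
force: [-2.3, 0.9, 3.1]
width: 0.0505
```

Emit:
{"op": "carry_out", "data": {"moves": [[1,[0,0.015,0],[0,0,0]],[1,[0,0,0],[0,0,0]]]}}

```text
clock: 12.55
ee_pos: [0.5878, -0.046, 0.0912]
tcp_rot: [-1.289, -1.077, 1.077]
force: [-2.7, 1.0, 7.0]
width: 0.051
```

Emit:
{"op": "carry_out", "data": {"moves": [[0,[0,0,0],[0,0,0]],[-0.5,[0,0,0],[0,0,0]],[-1,[0,0,0],[0,0,0]],[-1,[0,0,0],[0,0,0]],[-1,[0,0,0],[0,0,0]]]}}

```text
clock: 13.05
ee_pos: [0.5877, -0.046, 0.0898]
tcp_rot: [-1.288, -1.076, 1.077]
force: [-0.3, -0.1, -0.5]
width: 0.0855
```

Emit:
{"op": "carry_out", "data": {"moves": [[-1,[0,-0.3,0],[0,0,0]],[-1,[0,-0.7,0],[0,0,0]],[-1,[0,-1,0],[0,0,0]],[-1,[0,-1,0],[0,0,0]],[-1,[0,-1,0],[0,0,0]]]}}

```text
clock: 13.55
ee_pos: [0.5877, -0.0461, 0.2119]
tcp_rot: [-1.289, -1.077, 1.076]
force: [0.8, -0.4, 0.2]
width: 0.0854
```

Emit:
{"op": "carry_out", "data": {"moves": [[-1,[0,-1,0],[0,0,0]],[-1,[0,0,0],[0,-1,0]],[-1,[0,0,0],[0,-1,0]],[-1,[0,0,0],[0,-1,0]],[-1,[0,0,0],[0,-1,0]]]}}

```text
clock: 14.05
ee_pos: [0.5877, -0.046, 0.2408]
tcp_rot: [-1.002, -1.488, 1.487]
force: [-0.7, -0.2, 0.4]
width: 0.0851
```

```bash
python3 - <<'E'
from h import *
c=capture("top"); s=read_state(); print(s["ee_pos"],s["clock"],s["width"])
# check: orange wheel centre from top view
hsv=cv2.cvtColor(c["pixels"],cv2.COLOR_BGR2HSV)
m=cv2.inRange(hsv,(5,180,80),(15,255,255)); m[:140]=0;m[230:]=0;m[:,:300]=0;m[:,400:]=0
ys,xs=np.nonzero(m); print(len(xs),(xs.min()+xs.max())/2,(ys.min()+ys.max())/2, proj(c,[.587,-.0446,.085]))
E
```

```text
[ 0.58771475 -0.04605511  0.24078681] 14.1 0.08529488766350944
361 341.0 170.5 [[341.46005828 170.68356342]]
```

Emit:
{"op": "carry_out", "data": {"moves": [[-1,[0,0,0],[0,-1,0]],[-1,[0,0,0],[0,-1,0]],[-1,[0,0,0],[0,-1,0]],[-1,[0,0,0],[0,-1,0]],[-1,[0,0,0],[0,-1,0]]]}}

```text
clock: 14.6
ee_pos: [0.5877, -0.046, 0.2406]
tcp_rot: [-0.487, -1.948, 1.948]
force: [0.4, -0.8, 0.3]
width: 0.0855
```

Emit:
{"op": "carry_out", "data": {"moves": [[-1,[0,0,0],[0,-1,0]],[-1,[0,0,0],[0,-1,0]],[-1,[0,0,0],[0,-1,0]],[-1,[0,0,0],[0,-1,0]],[-1,[0,0,0],[0,-1,0]]]}}

```text
clock: 15.1
ee_pos: [0.5877, -0.046, 0.2406]
tcp_rot: [-0.22, 2.111, -2.111]
force: [-0.2, -0.9, -0.4]
width: 0.0855
```

Emit:
{"op": "carry_out", "data": {"moves": [[-1,[0,0,0],[0,-1,0]],[-1,[0,0,0],[0,-1,0]],[-1,[0,0,0],[0,-1,0]],[-1,[0,0,0],[0,-0.5,0]],[-1,[0.83,0,0.87],[0,0,0]]]}}

```text
clock: 15.6
ee_pos: [0.5858, -0.0799, 0.2406]
tcp_rot: [-0.659, 1.817, -1.817]
force: [0.8, -0.1, 0.4]
width: 0.0855
```

Emit:
{"op": "carry_out", "data": {"moves": [[-1,[0.83,0,0.87],[0,0,0]],[-1,[0.83,0,0.87],[0,0,0]],[-1,[0.83,0,0.87],[0,0,0]],[-1,[0.83,0,0.87],[0,0,0]],[-1,[0.83,0,0.87],[0,0,0]]]}}

```text
clock: 16.1
ee_pos: [0.5728, -0.2634, 0.2407]
tcp_rot: [-0.655, 1.82, -1.821]
force: [0.5, -0.4, 0.4]
width: 0.0855
```

Emit:
{"op": "carry_out", "data": {"moves": [[-1,[0.83,0,0.87],[0,0,0]],[-1,[0,0.8,0],[0,0,0]],[-1,[0,0.8,0],[0,0,0]],[-1,[0,0,0],[0,0,0]],[-1,[0,0,0],[0,0,0]]]}}

```text
clock: 16.6
ee_pos: [0.5707, -0.2981, 0.1926]
tcp_rot: [-0.658, 1.819, -1.821]
force: [0.0, 0.3, 0.9]
width: 0.0854
```

```bash
python3 - <<'E'
from h import *
c=capture("wrist"); np.save("c7.npy",c,allow_pickle=True); s=read_state();np.save("s7.npy",s,allow_pickle=True)
M=R.from_rotvec(s["tcp_rot"]).as_matrix(); print(s["ee_pos"],s["clock"],np.degrees(np.arctan2(M[1,2],M[0,2])),np.degrees(s["joint_pos"]).round(0))
p=proj(c,[.572,-.2985,.048])[0]; print(p)
u,v=int(p[0])-65,int(p[1])-65;print("o",u,v,"x5")
cv2.imwrite("pics/w7.png",np.clip(crop(c,u,v,120,120,5)*1.4,0,255).astype(np.uint8))
E
```

```text
[ 0.57132376 -0.29816053  0.1936033 ] 16.65 -50.25409638219618 [-13.  25.   0.   0. -65. 143.]
[323.30422883 191.2747944 ]
o 258 126 x5
```

View pics/w7.png

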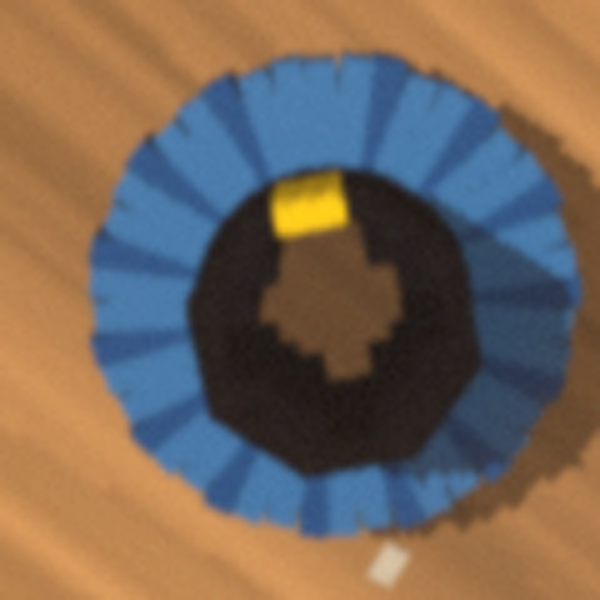

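```bash
python3 - <<'E'
from h import *
c=np.load("c7.npy",allow_pickle=True).item();s=np.load("s7.npy",allow_pickle=True).item();M=R.from_rotvec(s["tcp_rot"]).as_matrix();p=s["ee_pos"]
f=lambda x,y:(258+(x+.5)/5-.5,126+(y+.5)/5-.5)
px=[f(*a) for a in((187,310),(207,412),(310,475),(415,458),(480,355))]
r=fitoct(c,px,.048);print(r)
for yaw in(45,48,51):
    a=np.radians(yaw);e=np.array([np.cos(a),np.sin(a),0]);C=np.array([*r[0],.048])
    print(yaw,[((proj(c,C+e*d)[0]-[258,126]+.5)*5-.5).round(0) for d in(.026,.02)],"obs (309,199)(313,233)")
print("tool",M.T@(np.array([*r[0],p[2]])-p))
# yellow in hand coarse
for n in("c4",):
    k=np.load(n+".npy",allow_pickle=True).item();h=cv2.cvtColor(k["pixels"],cv2.COLOR_BGR2HSV)
    m=cv2.inRange(h,(22,150,60),(35,255,255));m[:,:280]=0;m[:,360:]=0;m[:190]=0;m[260:]=0;ys,xs=np.nonzero(m);print(len(xs),xs.mean(),ys.mean(),xs.min(),xs.max(),ys.min(),ys.max())
E
```

```text
(array([ 0.5637, -0.3023]), np.float64(26.5), np.float64(6.69))
45 [array([302., 236.]), array([305., 269.])] obs (309,199)(313,233)
48 [array([295., 237.]), array([300., 270.])] obs (309,199)(313,233)
51 [array([287., 239.]), array([294., 270.])] obs (309,199)(313,233)
tool [ 8.50852257e-03 -8.80530960e-06 -1.69172097e-03]
835 324.3269461077844 225.56526946107783 308 340 208 239
```

```bash
python3 - <<'E'
from h import *
c=np.load("c7.npy",allow_pickle=True).item();s=np.load("s7.npy",allow_pickle=True).item();M=R.from_rotvec(s["tcp_rot"]).as_matrix();p=s["ee_pos"]
f=lambda x,y:(258+(x+.5)/5-.5,126+(y+.5)/5-.5)
px=np.array([f(*a) for a in((187,310),(207,412),(310,475),(415,458),(480,355),(309,199),(313,233))])
k=np.radians([67.5,112.5,157.5,202.5,247.5,0,0]);rr=np.array([.0281]*5+[.026,.02])
def g(q,full=False):
    Q=proj(c,np.c_[q[0]+rr*np.cos(q[2]+k),q[1]+rr*np.sin(q[2]+k),np.full(7,.048)])
    return (Q-px) if full else (Q-px).ravel()
r=least_squares(g,[.571,-.298,np.radians(48)],x_scale=[.01,.01,.1]);print(r.x[:2],np.degrees(r.x[2]),g(r.x,True).round(1).tolist())
print("tool",M.T@(np.array([*r.x[:2],p[2]])-p))
E
```

```text
[ 0.57185653 -0.30009501] 51.40136645724917 [[-0.5, -0.7], [0.6, 1.0], [-0.7, 0.4], [0.7, -0.6], [0.7, 1.4], [-0.7, -0.5], [-0.1, -0.8]]
tool [8.27235455e-04 3.61796965e-06 1.82803381e-03]
```

Emit:
{"op": "carry_out", "data": {"moves": [[-1,[0,0,0.01],[0,-0.7,0]],[-1,[0,0,0],[0,-0.68,0]],[-1,[0,1,0],[0,0,0]],[-1,[0,1,0],[0,0,0]],[-1,[0,1,0],[0,0,0]]]}}

```text
clock: 17.15
ee_pos: [0.5723, -0.2982, 0.1037]
tcp_rot: [-0.8, 1.688, -1.695]
force: [0.6, -0.1, -0.5]
width: 0.0852
```

Emit:
{"op": "carry_out", "data": {"moves": [[-1,[0,1,0],[0,0,0]],[-1,[0,0.8,0],[0,0,0]],[-1,[0,0.5,0],[0,0,0]],[-1,[0,0.28,0],[0,0,0]],[-1,[0,0,0],[0,0,0]]]}}

```text
clock: 17.65
ee_pos: [0.571, -0.2981, 0.0246]
tcp_rot: [-0.804, 1.693, -1.693]
force: [-0.4, 0.6, 0.5]
width: 0.0854
```

Emit:
{"op": "carry_out", "data": {"moves": [[1,[0,0,0],[0,0,0]],[1,[0,0,0],[0,0,0]],[1,[0,0,0],[0,0,0]],[1,[0,0,0],[0,0,0]],[1,[0,0,0],[0,0,0]]]}}

```text
clock: 18.15
ee_pos: [0.5721, -0.2986, 0.0266]
tcp_rot: [-0.801, 1.689, -1.694]
force: [-0.3, 0.2, 5.9]
width: 0.0506
```

Emit:
{"op": "carry_out", "data": {"moves": [[1,[0,0,0],[0,0,0]],[1,[0,0,0],[0,0,0]],[1,[0,0,0],[0,0,0]]]}}

```text
clock: 18.45
ee_pos: [0.5721, -0.2986, 0.0266]
tcp_rot: [-0.802, 1.689, -1.694]
force: [0.2, -0.1, 6.4]
width: 0.0509
```

Emit:
{"op": "carry_out", "data": {"moves": [[1,[0,-0.3,0],[0,0,0]],[1,[0,-1,0],[0,0,0]],[1,[0,-1,0],[0,0,0]],[1,[0,-1,0],[0,0,0]],[1,[0,-1,0],[0,0,0]]]}}

```text
clock: 18.95
ee_pos: [0.5694, -0.2976, 0.1538]
tcp_rot: [-0.805, 1.696, -1.691]
force: [0.8, -0.0, -3.9]
width: 0.0507
```

Emit:
{"op": "carry_out", "data": {"moves": [[1,[0,-1,0],[0,0,0]],[1,[0,-0.4,0],[0,0,0]],[1,[0,0,0],[0,0,0]],[1,[0,0,0],[0,0,0]]]}}

```text
clock: 19.35
ee_pos: [0.5695, -0.2975, 0.1935]
tcp_rot: [-0.805, 1.697, -1.691]
force: [0.2, -0.5, -4.4]
width: 0.0507
```

```bash
cat >> h.py <<'E'
def yel(c,box):
    u0,u1,v0,v1=box;h=cv2.cvtColor(c["pixels"],cv2.COLOR_BGR2HSV);m=cv2.inRange(h,(22,150,60),(35,255,255))
    n=np.zeros_like(m);n[v0:v1,u0:u1]=m[v0:v1,u0:u1];ys,xs=np.nonzero(n)
    return len(xs),xs.mean(),ys.mean(),xs.min(),xs.max(),ys.min(),ys.max(),[xs[ys==y].mean().round(1) for y in (ys.min()+3,ys.max()-3)]
E
python3 - <<'E'
from h import *
c=capture("wrist"); np.save("c8.npy",c,allow_pickle=True); s=read_state()
M=R.from_rotvec(s["tcp_rot"]).as_matrix(); print(s["ee_pos"],s["clock"],np.degrees(np.arctan2(M[1,2],M[0,2])),s["width"])
for k in(np.load("c4.npy",allow_pickle=True).item(),c): print(yel(k,(280,360,190,260)))
E
```

```text
[ 0.56933542 -0.29749983  0.19298362] 19.4 -39.23596870777189 0.05126723452262856
(835, np.float64(324.3269461077844), np.float64(225.56526946107783), np.int64(308), np.int64(340), np.int64(208), np.int64(239), [np.float64(325.9), np.float64(324.0)])
(1024, np.float64(322.384765625), np.float64(221.96875), np.int64(306), np.int64(339), np.int64(205), np.int64(237), [np.float64(322.5), np.float64(322.5)])
```

Emit:
{"op": "carry_out", "data": {"moves": [[1,[-0.99,0,-0.69],[0,0,0]],[1,[-0.99,0,-0.69],[0,0,0]],[1,[-0.99,0,-0.69],[0,0,0]],[1,[-0.99,0,-0.69],[0,0,0]],[1,[-0.99,0,-0.69],[0,0,0]]]}}

```text
clock: 19.9
ee_pos: [0.5832, -0.1162, 0.1932]
tcp_rot: [-0.808, 1.696, -1.692]
force: [0.9, -0.6, -2.1]
width: 0.0511
```

Emit:
{"op": "carry_out", "data": {"moves": [[1,[-0.99,0,-0.69],[0,0,0]],[1,[-0.99,0,-0.69],[0,0,0]],[1,[0,0,0],[0,1,0]],[1,[0,0,0],[0,1,0]],[1,[0,0,0],[0,1,0]]]}}

```text
clock: 20.4
ee_pos: [0.5887, -0.0449, 0.1932]
tcp_rot: [-0.468, 1.967, -1.965]
force: [-0.8, 0.4, -3.0]
width: 0.0509
```

Emit:
{"op": "carry_out", "data": {"moves": [[1,[0,0,0],[0,1,0]],[1,[0,0,0],[0,1,0]],[1,[0,0,0],[0,1,0]],[1,[0,0,0],[0,1,0]],[1,[0,0,0],[0,1,0]]]}}

```text
clock: 20.9
ee_pos: [0.5887, -0.0455, 0.1932]
tcp_rot: [-0.244, -2.093, 2.095]
force: [0.7, 1.1, -2.8]
width: 0.0509
```

Emit:
{"op": "carry_out", "data": {"moves": [[1,[0,0,0],[0,1,0]],[1,[0,0,0],[0,1,0]],[1,[0,0,0],[0,1,0]],[1,[0,0,0],[0,1,0]],[1,[0,0,0],[0,1,0]]]}}

```text
clock: 21.4
ee_pos: [0.5887, -0.0455, 0.1932]
tcp_rot: [-0.834, -1.657, 1.661]
force: [0.1, 0.1, -3.1]
width: 0.0508
```

Emit:
{"op": "carry_out", "data": {"moves": [[1,[0,0,0],[0,1,0]],[1,[0,0,0],[0,1,0]],[1,[0,0,0],[0,1,0]],[1,[0,0,0],[0,1,0]],[1,[0,0,0],[0,1,0]]]}}

```text
clock: 21.9
ee_pos: [0.5887, -0.0455, 0.1932]
tcp_rot: [-1.235, -1.16, 1.166]
force: [0.1, -0.3, -3.6]
width: 0.051
```

Emit:
{"op": "carry_out", "data": {"moves": [[1,[0,0,0],[0,0.87,0]],[1,[0,0,0],[0,0,0]],[1,[0,0,0],[0,0,0]]]}}

```text
clock: 22.2
ee_pos: [0.5892, -0.0455, 0.1941]
tcp_rot: [-1.285, -1.077, 1.081]
force: [-0.3, 0.5, -4.0]
width: 0.0509
```

```bash
python3 - <<'E'
from h import *
s=read_state()
M=R.from_rotvec(s["tcp_rot"]).as_matrix(); print(s["ee_pos"],s["clock"],np.degrees(np.arctan2(M[1,2],M[0,2])),s["width"],s["force"],M[2].round(4),M.T@(np.array([.588,-.045,s["ee_pos"][2]])-s["ee_pos"]))
E
```

```text
[ 0.58915308 -0.04550922  0.19411762] 22.2 169.97761395965276 0.050948784717126806 [-0.33624813  0.49096426 -3.99527654] [-8.0e-04 -1.0e+00  2.8e-03] [3.00780318e-04 3.14486331e-06 1.22410557e-03]
```

Emit:
{"op": "carry_out", "data": {"moves": [[1,[0.01,0,0.04],[0,0,0]],[1,[0,0.35,0],[0,0,0]],[1,[0,0.35,0],[0,0,0]],[1,[0,0.25,0],[0,0,0]],[1,[0,0,0],[0,0,0]]]}}

```text
clock: 22.7
ee_pos: [0.5875, -0.0451, 0.165]
tcp_rot: [-1.285, -1.074, 1.08]
force: [-0.5, 0.0, -4.4]
width: 0.051
```

Emit:
{"op": "carry_out", "data": {"moves": [[1,[0,0.1,0],[0,0,0]],[1,[0,0.1,0],[0,0,0]],[1,[0,0.07,0],[0,0,0]],[1,[0,0,0],[0,0,0]]]}}

```text
clock: 23.1
ee_pos: [0.5886, -0.045, 0.1588]
tcp_rot: [-1.288, -1.077, 1.078]
force: [-0.0, -0.2, -3.1]
width: 0.0509
```

Emit:
{"op": "carry_out", "data": {"moves": [[1,[0,0.06,0],[0,0,0]],[1,[0,0.06,0],[0,0,0]],[1,[0,0,0],[0,0,0]]]}}

```text
clock: 23.4
ee_pos: [0.5885, -0.045, 0.1551]
tcp_rot: [-1.288, -1.077, 1.078]
force: [0.0, -0.4, -3.2]
width: 0.051
```

Emit:
{"op": "carry_out", "data": {"moves": [[1,[0,0.06,0],[0,0,0]],[1,[0,0.06,0],[0,0,0]],[1,[0,0,0],[0,0,0]]]}}

```text
clock: 23.7
ee_pos: [0.5885, -0.0449, 0.1515]
tcp_rot: [-1.288, -1.077, 1.078]
force: [-0.6, -0.1, -3.1]
width: 0.051
```

Emit:
{"op": "carry_out", "data": {"moves": [[1,[0,0.06,0],[0,0,0]],[1,[0,0.06,0],[0,0,0]],[1,[0,0,0],[0,0,0]]]}}

```text
clock: 24.0
ee_pos: [0.5886, -0.0449, 0.1478]
tcp_rot: [-1.288, -1.077, 1.078]
force: [0.6, 0.3, -2.3]
width: 0.0511
```

Emit:
{"op": "carry_out", "data": {"moves": [[1,[0,0.06,0],[0,0,0]],[1,[0,0.04,0],[0,0,0]],[1,[0,0,0],[0,0,0]]]}}

```text
clock: 24.3
ee_pos: [0.5887, -0.0449, 0.1449]
tcp_rot: [-1.288, -1.077, 1.078]
force: [-0.4, -0.3, -3.4]
width: 0.0512
```

Emit:
{"op": "carry_out", "data": {"moves": [[1,[0,0.06,0],[0,0,0]],[1,[0,0.05,0],[0,0,0]],[1,[0,0,0],[0,0,0]]]}}

```text
clock: 24.6
ee_pos: [0.5887, -0.045, 0.1416]
tcp_rot: [-1.288, -1.077, 1.078]
force: [-0.3, -0.2, -3.9]
width: 0.0508
```

Emit:
{"op": "carry_out", "data": {"moves": [[1,[0,0.03,0],[0,0,0]],[1,[0,0,0],[0,0,0]]]}}

```text
clock: 24.8
ee_pos: [0.5887, -0.0449, 0.1409]
tcp_rot: [-1.288, -1.077, 1.078]
force: [-0.7, 0.1, -2.6]
width: 0.0509
```

Emit:
{"op": "carry_out", "data": {"moves": [[1,[0,0.02,0],[0,0,0]],[1,[0,0,0],[0,0,0]]]}}

```text
clock: 25.0
ee_pos: [0.5887, -0.0449, 0.1404]
tcp_rot: [-1.288, -1.078, 1.078]
force: [-1.1, -0.1, -4.1]
width: 0.0509
```

Emit:
{"op": "carry_out", "data": {"moves": [[1,[0,0.02,0],[0,0,0]],[1,[0,0,0],[0,0,0]]]}}

```text
clock: 25.2
ee_pos: [0.5887, -0.045, 0.1398]
tcp_rot: [-1.288, -1.077, 1.078]
force: [-0.7, -0.7, -2.5]
width: 0.0511
```

Emit:
{"op": "carry_out", "data": {"moves": [[1,[0,0.02,0],[0,0,0]],[1,[0,0,0],[0,0,0]]]}}

```text
clock: 25.4
ee_pos: [0.5887, -0.0449, 0.1396]
tcp_rot: [-1.288, -1.078, 1.078]
force: [-0.7, 0.6, 0.0]
width: 0.0511
```

Emit:
{"op": "carry_out", "data": {"moves": [[1,[0,0.015,0],[0,0,0]],[1,[0,0,0],[0,0,0]]]}}

```text
clock: 25.6
ee_pos: [0.5887, -0.045, 0.1396]
tcp_rot: [-1.288, -1.078, 1.078]
force: [-3.5, -0.2, 3.1]
width: 0.0508
```

Emit:
{"op": "carry_out", "data": {"moves": [[0,[0,0,0],[0,0,0]],[-0.5,[0,0,0],[0,0,0]],[-1,[0,0,0],[0,0,0]],[-1,[0,0,0],[0,0,0]],[-1,[0,0,0],[0,0,0]]]}}

```text
clock: 26.1
ee_pos: [0.5891, -0.045, 0.1387]
tcp_rot: [-1.288, -1.078, 1.077]
force: [0.4, 0.2, -0.5]
width: 0.0852
```

Emit:
{"op": "carry_out", "data": {"moves": [[-1,[0,-0.3,0],[0,0,0]],[-1,[0,-0.7,0],[0,0,0]],[-1,[0,-1,0],[0,0,0]],[-1,[0,-1,0],[0,0,0]],[-1,[0,-0.4,0],[0,0,0]]]}}

```text
clock: 26.6
ee_pos: [0.5904, -0.045, 0.245]
tcp_rot: [-1.292, -1.083, 1.074]
force: [-0.2, 0.3, -0.2]
width: 0.0854
```

```bash
python3 - <<'E'
from h import *
c=capture("wrist");np.save("c9.npy",c,allow_pickle=True); s=read_state(); np.save("s9.npy",s,allow_pickle=True)
print(s["ee_pos"],s["clock"])
k=capture("top");h=cv2.cvtColor(k["pixels"],cv2.COLOR_BGR2HSV)
m=cv2.inRange(h,(95,100,80),(115,255,255));m[:140]=0;m[230:]=0;m[:,:300]=0;m[:,390:]=0
ys,xs=np.nonzero(m);print(len(xs),(xs.min()+xs.max())/2,(ys.min()+ys.max())/2,proj(k,[.587,-.0446,.131]))
E
```

```text
[ 0.59065354 -0.04498135  0.24568695] 26.65
438 341.5 167.0 [[341.83800702 167.04044473]]
```

Emit:
{"op": "carry_out", "data": {"moves": [[-1,[0,0,0],[0,-1,0]],[-1,[0,0,0],[0,-1,0]],[-1,[0,0,0],[0,-1,0]],[-1,[0,0,0],[0,-1,0]],[-1,[0,0,0],[0,-1,0]]]}}

```text
clock: 27.2
ee_pos: [0.5878, -0.0449, 0.2386]
tcp_rot: [-0.909, -1.583, 1.586]
force: [0.3, 0.2, 0.6]
width: 0.0853
```

Emit:
{"op": "carry_out", "data": {"moves": [[-1,[0,0,0],[0,-1,0]],[-1,[0,0,0],[0,-1,0]],[-1,[0,0,0],[0,-1,0]],[-1,[0,0,0],[0,-1,0]],[-1,[0,0,0],[0,-1,0]]]}}

```text
clock: 27.7
ee_pos: [0.5878, -0.0449, 0.2386]
tcp_rot: [-0.352, -2.031, 2.032]
force: [-0.5, 0.3, 0.1]
width: 0.0854
```

Emit:
{"op": "carry_out", "data": {"moves": [[-1,[0,0,0],[0,-1,0]],[-1,[0,0,0],[0,-1,0]],[-1,[0,0,0],[0,-1,0]],[-1,[0,0,0],[0,-1,0]],[-1,[0,0,0],[0,-1,0]]]}}

```text
clock: 28.2
ee_pos: [0.5878, -0.0449, 0.2386]
tcp_rot: [-0.365, 2.032, -2.031]
force: [0.3, -0.0, -1.0]
width: 0.0854
```

Emit:
{"op": "carry_out", "data": {"moves": [[-1,[0,0,0],[0,-1,0]],[-1,[0,0,0],[0,-0.25,0]],[-1,[0,0,0],[0,0,0]]]}}

```text
clock: 28.5
ee_pos: [0.5879, -0.0449, 0.2388]
tcp_rot: [-0.517, 1.931, -1.929]
force: [1.1, 0.2, -0.7]
width: 0.0856
```

```bash
python3 - <<'E'
from h import *
s=read_state();M=R.from_rotvec(s["tcp_rot"]).as_matrix()
print(s["ee_pos"],s["clock"],np.degrees(np.arctan2(M[1,2],M[0,2])),M.T@(np.array([.4275,-.0823,.19])-s["ee_pos"])/.03)
E
```

```text
[ 0.58785017 -0.04494751  0.23883972] 28.5 -60.18674324517781 [ 5.25166235  1.64647963 -1.5744261 ]
```

Emit:
{"op": "carry_out", "data": {"moves": [[-1,[0.88,0,-0.26],[0,0,0]],[-1,[0.88,0,-0.26],[0,0,0]],[-1,[0.88,0,-0.26],[0,0,0]],[-1,[0.88,0,-0.26],[0,0,0]],[-1,[0.87,0,-0.26],[0,0,0]]]}}

```text
clock: 29.0
ee_pos: [0.4533, -0.0769, 0.2397]
tcp_rot: [-0.515, 1.931, -1.93]
force: [-0.2, -0.1, 1.1]
width: 0.0852
```

Emit:
{"op": "carry_out", "data": {"moves": [[-1,[0.87,0,-0.26],[0,0,0]],[-1,[0,0.9,0],[0,0,0]],[-1,[0,0.9,0],[0,0,0]],[-1,[0,0,0],[0,0,0]],[-1,[0,0,0],[0,0,0]]]}}

```text
clock: 29.5
ee_pos: [0.4285, -0.083, 0.1867]
tcp_rot: [-0.515, 1.929, -1.93]
force: [0.2, -0.3, 0.5]
width: 0.0856
```

```bash
python3 - <<'E'
from h import *
c=capture("wrist"); np.save("c10.npy",c,allow_pickle=True); s=read_state();np.save("s10.npy",s,allow_pickle=True)
M=R.from_rotvec(s["tcp_rot"]).as_matrix(); print(s["ee_pos"],s["clock"],np.degrees(np.arctan2(M[1,2],M[0,2])))
p=proj(c,[.4275,-.0823,.04])[0]; print(p)
u,v=int(p[0])-45,int(p[1])-45;print("o",u,v,"x6")
a=crop(c,u,v,90,90,6)
c9=np.load("c9.npy",allow_pickle=True).item()
b=crop(c9,255,200,130,200,2.7)[:540]; print(a.shape,b.shape)
b=b[:540,:250] if 0 else cv2.resize(c9["pixels"][170:400,265:375],(258,540))
cv2.imwrite("pics/w10.png",np.clip(np.hstack([a,b])*1.3,0,255).astype(np.uint8))
E
```

```text
[ 0.42927319 -0.082915    0.18745658] 29.55 -60.158596662372055
[320.86177757 192.06109337]
o 275 147 x6
(540, 540, 3) (540, 351, 3)
```

View pics/w10.png

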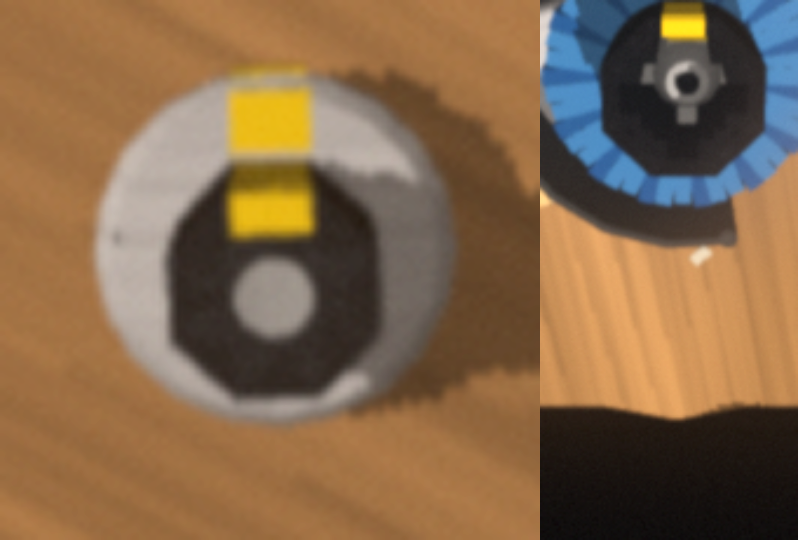

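```bash
python3 - <<'E'
from h import *
c=np.load("c10.npy",allow_pickle=True).item();s=np.load("s10.npy",allow_pickle=True).item();M=R.from_rotvec(s["tcp_rot"]).as_matrix();p=s["ee_pos"]
f=lambda x,y:(275+(x+.5)/6-.5,147+(y+.5)/6-.5)
for n,x,y,z in(("top",274,297,.05),("disc",275,247,.018),("flatL",168,300,.05),("flatR",380,300,.05),("flatB",280,397,.05),("markOut",271,188,.05)):
    print(n,onz(c,f(x,y),z).round(4),(M.T@(onz(c,f(x,y),z)-p)).round(4))
# fine core in place vs TCP (view c9)
c9=np.load("c9.npy",allow_pickle=True).item();s9=np.load("s9.npy",allow_pickle=True).item();M9=R.from_rotvec(s9["tcp_rot"]).as_matrix()
g=lambda x,y:(265+(x-540)*110/258,170+y*230/540)
for n,x,y,z in(("tip",687,83,.141),("flatL",601,90,.161),("flatR",766,90,.161),("flatB",690,177,.161),("mark",683,12,.161)): print(n,(M9.T@(onz(c9,g(x,y),z)-s9["ee_pos"])).round(4),onz(c9,g(x,y),z).round(4))
E
```

```text
top [ 0.426  -0.0826  0.05  ] [ 0.0027  0.1375 -0.002 ]
disc [ 0.4267 -0.0821  0.018 ] [ 0.0019  0.1695 -0.0021]
flatL [ 0.4177 -0.069   0.05  ] [ 0.0032  0.1374 -0.0179]
flatR [ 0.4335 -0.0966  0.05  ] [0.0032 0.1375 0.0139]
flatB [ 0.4129 -0.0911  0.05  ] [ 0.0183  0.1374 -0.0011]
markOut [ 0.4401 -0.074   0.05  ] [-0.0138  0.1375 -0.0024]
tip [0.     0.1047 0.0047] [ 0.5869 -0.0441  0.141 ]
flatL [-0.003   0.0849 -0.0226] [ 0.6131 -0.0519  0.161 ]
flatR [-0.0031  0.0844  0.0292] [ 0.5621 -0.0429  0.161 ]
flatB [0.0262 0.0847 0.0055] [ 0.5906 -0.0182  0.161 ]
mark [-0.0278  0.0846  0.0031] [ 0.5835 -0.0718  0.161 ]
```

Emit:
{"op": "carry_out", "data": {"moves": [[-1,[0.04,0,-0.1],[0,0,0]],[-1,[0,1,0],[0,0,0]],[-1,[0,1,0],[0,0,0]],[-1,[0,1,0],[0,0,0]],[-1,[0,1,0],[0,0,0]]]}}

```text
clock: 30.05
ee_pos: [0.4271, -0.0805, 0.0669]
tcp_rot: [-0.51, 1.927, -1.928]
force: [-0.3, -0.2, -0.9]
width: 0.0856
```

Emit:
{"op": "carry_out", "data": {"moves": [[-1,[0,0.7,0],[0,0,0]],[-1,[0,0.4,0],[0,0,0]],[-1,[0,0.12,0],[0,0,0]],[-1,[0,0,0],[0,0,0]],[-1,[0,0,0],[0,0,0]]]}}

```text
clock: 30.55
ee_pos: [0.427, -0.0807, 0.0311]
tcp_rot: [-0.512, 1.927, -1.928]
force: [-0.5, -0.0, 0.6]
width: 0.0849
```

Emit:
{"op": "carry_out", "data": {"moves": [[-1,[0,0.1,0],[0,0,0]],[0.3,[0,0,0],[0,0,0]],[1,[0,0,0],[0,0,0]],[1,[0,0,0],[0,0,0]],[1,[0,0,0],[0,0,0]]], "squeeze": 40}}

```text
clock: 31.05
ee_pos: [0.4262, -0.0809, 0.0275]
tcp_rot: [-0.514, 1.928, -1.928]
force: [-1.7, 3.0, 4.8]
width: 0.0314
```

Emit:
{"op": "carry_out", "data": {"moves": [[1,[0,0,0],[0,0,0]],[1,[0,0,0],[0,0,0]],[1,[0,0,0],[0,0,0]],[1,[0,0,0],[0,0,0]]]}}

```text
clock: 31.45
ee_pos: [0.4262, -0.0808, 0.0274]
tcp_rot: [-0.514, 1.928, -1.928]
force: [-1.5, 1.2, 5.0]
width: 0.0312
```

Emit:
{"op": "carry_out", "data": {"moves": [[1,[0,-0.3,0],[0,0,0]],[1,[0,-1,0],[0,0,0]],[1,[0,-1,0],[0,0,0]],[1,[0,-1,0],[0,0,0]],[1,[0,-1,0],[0,0,0]]]}}

```text
clock: 31.95
ee_pos: [0.4253, -0.0809, 0.1574]
tcp_rot: [-0.514, 1.929, -1.929]
force: [1.0, -0.1, -2.1]
width: 0.0311
```

Emit:
{"op": "carry_out", "data": {"moves": [[1,[0,-1,0],[0,0,0]],[1,[0,-1,0],[0,0,0]],[1,[0,-0.4,0],[0,0,0]],[1,[0,0,0],[0,0,0]],[1,[0,0,0],[0,0,0]]]}}

```text
clock: 32.45
ee_pos: [0.4251, -0.0808, 0.2274]
tcp_rot: [-0.515, 1.93, -1.928]
force: [0.2, -0.3, -1.1]
width: 0.0313
```

```bash
python3 - <<'E'
from h import *
c=capture("wrist"); np.save("c11.npy",c,allow_pickle=True); s=read_state();np.save("s11.npy",s,allow_pickle=True)
M=R.from_rotvec(s["tcp_rot"]).as_matrix();p=s["ee_pos"]; print(p,s["clock"],np.degrees(np.arctan2(M[1,2],M[0,2])),s["width"],s["force"])
print(yel(c,(280,360,180,300)))
h=cv2.cvtColor(c["pixels"],cv2.COLOR_BGR2HSV);m=cv2.inRange(h,(20,140,60),(35,255,255))
for v in range(205,285,3):
    xs=np.nonzero(m[v,280:360])[0]
    if len(xs): print(v,xs.min()+280,xs.max()+280,c["pixels"][v,323].tolist())
for x,y in((-.030,-(.0220-.0274)),(-.016,-(.022-.0274)),(-.016,-(.05-.0274)),(0,-(.05-.0274))): print(x,proj(c,p+M@[x,y,0]).round(1))
E
```

```text
[ 0.4249213  -0.08088153  0.22693288] 32.5 -60.18757499382961 0.03153071160911604 [-1.67864527  0.83870453 -1.42271354]
(1385, np.float64(321.01516245487363), np.float64(230.6231046931408), np.int64(306), np.int64(336), np.int64(194), np.int64(262), [np.float64(313.0), np.float64(321.0)])
205 309 335 [24, 163, 202]
208 309 335 [23, 163, 201]
211 309 335 [25, 164, 202]
214 309 335 [21, 161, 200]
217 309 335 [22, 163, 200]
220 309 335 [21, 162, 199]
226 316 334 [48, 91, 110]
229 309 335 [21, 79, 102]
232 309 335 [21, 80, 101]
235 308 335 [21, 80, 101]
238 308 335 [22, 79, 101]
241 307 335 [22, 70, 90]
244 307 335 [21, 67, 86]
247 306 335 [21, 59, 74]
250 306 336 [21, 93, 118]
253 306 336 [24, 95, 120]
256 306 336 [21, 93, 117]
259 307 336 [21, 91, 116]
262 307 334 [24, 57, 72]
-0.03 [[321.5 195.1]]
-0.016 [[321.5 223.1]]
-0.016 [[321.3 244.7]]
0 [[321.3 280.6]]
```

Emit:
{"op": "carry_out", "data": {"moves": [[1,[-0.88,0,0.28],[0,0,0]],[1,[-0.88,0,0.28],[0,0,0]],[1,[-0.88,0,0.28],[0,0,0]],[1,[-0.88,0,0.28],[0,0,0]],[1,[-0.88,0,0.28],[0,0,0]]]}}

```text
clock: 33.0
ee_pos: [0.5616, -0.0515, 0.226]
tcp_rot: [-0.518, 1.931, -1.93]
force: [-0.4, -0.1, -1.7]
width: 0.0308
```

Emit:
{"op": "carry_out", "data": {"moves": [[1,[-0.88,0,0.28],[0,0,0]],[1,[0,0,0],[0,1,0]],[1,[0,0,0],[0,1,0]],[1,[0,0,0],[0,1,0]],[1,[0,0,0],[0,1,0]]]}}

```text
clock: 33.5
ee_pos: [0.5877, -0.0458, 0.2257]
tcp_rot: [-0.043, -2.197, 2.198]
force: [-0.1, 0.1, -1.0]
width: 0.0311
```

Emit:
{"op": "carry_out", "data": {"moves": [[1,[0,0,0],[0,1,0]],[1,[0,0,0],[0,1,0]],[1,[0,0,0],[0,1,0]],[1,[0,0,0],[0,1,0]],[1,[0,0,0],[0,1,0]]]}}

```text
clock: 34.0
ee_pos: [0.5876, -0.0458, 0.2259]
tcp_rot: [-0.691, -1.785, 1.789]
force: [-0.1, -0.9, -1.7]
width: 0.0309
```

Emit:
{"op": "carry_out", "data": {"moves": [[1,[0,0,0],[0,1,0]],[1,[0,0,0],[0,1,0]],[1,[0,0,0],[0,1,0]],[1,[0,0,0],[0,1,0]],[1,[0,0,0],[0,1,0]]]}}

```text
clock: 34.5
ee_pos: [0.5876, -0.0458, 0.2259]
tcp_rot: [-1.141, -1.302, 1.307]
force: [0.6, -0.2, -2.1]
width: 0.0311
```

Emit:
{"op": "carry_out", "data": {"moves": [[1,[0,0,0],[0,1,0]],[1,[0,0,0],[0,1,0]],[1,[0,0,0],[0,0.25,0]],[1,[0,0,0],[0,0,0]],[1,[0,0,0],[0,0,0]]]}}

```text
clock: 35.0
ee_pos: [0.588, -0.0458, 0.2268]
tcp_rot: [-1.286, -1.076, 1.08]
force: [0.1, -0.7, -1.5]
width: 0.0313
```

```bash
python3 - <<'E'
from h import *
s=read_state()
M=R.from_rotvec(s["tcp_rot"]).as_matrix(); print(s["ee_pos"],s["clock"],np.degrees(np.arctan2(M[1,2],M[0,2])),s["width"],s["force"],M[2].round(4),M.T@(np.array([.588,-.046,s["ee_pos"][2]])-s["ee_pos"]))
E
```

```text
[ 0.58798919 -0.04580119  0.22676115] 35.0 169.8859081203595 0.03132333301951382 [ 0.06832514 -0.73048028 -1.46649282] [-8.0e-04 -1.0e+00  2.5e-03] [-1.93816997e-04  4.14227993e-08 -4.55573707e-05]
```

Emit:
{"op": "carry_out", "data": {"moves": [[1,[0,0.4,0],[0,0,0]],[1,[0,0.4,0],[0,0,0]],[1,[0,0.3,0],[0,0,0]],[1,[0,0.1,0],[0,0,0]],[1,[0,0,0],[0,0,0]]]}}

```text
clock: 35.5
ee_pos: [0.5881, -0.0459, 0.1912]
tcp_rot: [-1.287, -1.076, 1.079]
force: [-0.2, -0.1, -1.1]
width: 0.0313
```

Emit:
{"op": "carry_out", "data": {"moves": [[1,[0,0.06,0],[0,0,0]],[1,[0,0.06,0],[0,0,0]],[1,[0,0,0],[0,0,0]]]}}

```text
clock: 35.8
ee_pos: [0.5885, -0.0457, 0.1886]
tcp_rot: [-1.288, -1.078, 1.077]
force: [0.4, 0.4, -0.9]
width: 0.031
```

Emit:
{"op": "carry_out", "data": {"moves": [[1,[0,0.04,0],[0,0,0]],[1,[0,0.03,0],[0,0,0]],[1,[0,0,0],[0,0,0]]]}}

```text
clock: 36.1
ee_pos: [0.5884, -0.0458, 0.1864]
tcp_rot: [-1.288, -1.077, 1.078]
force: [-0.2, 0.3, -1.6]
width: 0.0312
```

Emit:
{"op": "carry_out", "data": {"moves": [[1,[0,0.04,0],[0,0,0]],[1,[0,0.03,0],[0,0,0]],[1,[0,0,0],[0,0,0]]]}}

```text
clock: 36.4
ee_pos: [0.5884, -0.0458, 0.1842]
tcp_rot: [-1.288, -1.077, 1.078]
force: [0.6, 0.3, -1.8]
width: 0.0312
```

Emit:
{"op": "carry_out", "data": {"moves": [[1,[0,0.03,0],[0,0,0]],[1,[0,0,0],[0,0,0]]]}}

```text
clock: 36.6
ee_pos: [0.5886, -0.0456, 0.1834]
tcp_rot: [-1.288, -1.078, 1.077]
force: [0.4, 0.4, -1.1]
width: 0.0311
```

Emit:
{"op": "carry_out", "data": {"moves": [[1,[0,0.03,0],[0,0,0]],[1,[0,0,0],[0,0,0]]]}}

```text
clock: 36.8
ee_pos: [0.5886, -0.0456, 0.1825]
tcp_rot: [-1.288, -1.078, 1.077]
force: [0.6, 1.4, -1.8]
width: 0.0312
```

Tongues are about 2 mm below the core top with no force. Continue to the seat.

Emit:
{"op": "carry_out", "data": {"moves": [[1,[0,0.05,0],[0,0,0]],[1,[0,0.05,0],[0,0,0]],[1,[0,0,0],[0,0,0]]]}}

```text
clock: 37.1
ee_pos: [0.5885, -0.0457, 0.1793]
tcp_rot: [-1.288, -1.078, 1.077]
force: [0.5, 0.8, -1.2]
width: 0.0313
```

Emit:
{"op": "carry_out", "data": {"moves": [[1,[0,0.05,0],[0,0,0]],[1,[0,0.04,0],[0,0,0]],[1,[0,0,0],[0,0,0]]]}}

```text
clock: 37.4
ee_pos: [0.5885, -0.0457, 0.1767]
tcp_rot: [-1.288, -1.078, 1.077]
force: [0.1, 2.1, -1.1]
width: 0.0309
```

Emit:
{"op": "carry_out", "data": {"moves": [[1,[0,0.03,0],[0,0,0]],[1,[0,0,0],[0,0,0]]]}}

```text
clock: 37.6
ee_pos: [0.5885, -0.0458, 0.1759]
tcp_rot: [-1.288, -1.078, 1.078]
force: [0.3, 1.9, -1.7]
width: 0.0312
```

Emit:
{"op": "carry_out", "data": {"moves": [[1,[0,0.025,0],[0,0,0]],[1,[0,0,0],[0,0,0]]]}}

```text
clock: 37.8
ee_pos: [0.5885, -0.0458, 0.1752]
tcp_rot: [-1.288, -1.078, 1.077]
force: [0.1, 1.1, -1.6]
width: 0.0315
```

Emit:
{"op": "carry_out", "data": {"moves": [[1,[0,0.02,0],[0,0,0]],[1,[0,0,0],[0,0,0]]]}}

```text
clock: 38.0
ee_pos: [0.5886, -0.0458, 0.1749]
tcp_rot: [-1.288, -1.078, 1.077]
force: [0.0, 1.5, 0.5]
width: 0.0311
```

Emit:
{"op": "carry_out", "data": {"moves": [[1,[0,0.015,0],[0,0,0]],[1,[0,0,0],[0,0,0]]]}}

```text
clock: 38.2
ee_pos: [0.5887, -0.0458, 0.1748]
tcp_rot: [-1.288, -1.078, 1.077]
force: [-2.1, 1.8, 2.7]
width: 0.0312
```

Emit:
{"op": "carry_out", "data": {"moves": [[0.2,[0,0,0],[0,0,0]],[-0.4,[0,0,0],[0,0,0]],[-1,[0,0,0],[0,0,0]],[-1,[0,0,0],[0,0,0]],[-1,[0,0,0],[0,0,0]]]}}

```text
clock: 38.7
ee_pos: [0.5884, -0.0459, 0.174]
tcp_rot: [-1.288, -1.077, 1.078]
force: [0.1, -0.3, 0.2]
width: 0.0855
```

Emit:
{"op": "carry_out", "data": {"moves": [[-1,[0,-0.3,0],[0,0,0]],[-1,[0,-0.7,0],[0,0,0]],[-1,[0,-1,0],[0,0,0]],[-1,[0,-1,0],[0,0,0]],[-1,[0,-0.6,0],[0,0,0]]]}}

```text
clock: 39.2
ee_pos: [0.5894, -0.0459, 0.2859]
tcp_rot: [-1.291, -1.081, 1.075]
force: [-0.7, 0.6, 1.3]
width: 0.0851
```

Emit:
{"op": "carry_out", "data": {"moves": [[-1,[1,0,0],[0,0,0]],[-1,[1,0,0],[0,0,0]],[-1,[1,0,0],[0,0,0]],[-1,[0,0,0],[0,0,0]],[-1,[0,0,0],[0,0,0]]]}}

```text
clock: 39.7
ee_pos: [0.6044, 0.0433, 0.2826]
tcp_rot: [-1.288, -1.079, 1.078]
force: [0.3, -0.2, 0.4]
width: 0.0855
```

```bash
python3 - <<'E'
from h import *
s=read_state();print(s["ee_pos"],s["clock"],s["force"])
k=capture("scene"); w=capture("wrist"); t=capture("top")
for n,c in(("scene",k),("top",t)): print(n,[proj(c,[.5875,-.045,z])[0].round(1).tolist() for z in(.065,.113,.161,.197)])
p=proj(k,[.5875,-.045,.13])[0]
a=crop(k,int(p[0])-40,int(p[1])-40,80,80,5); print("o",int(p[0])-40,int(p[1])-40)
q=proj(w,[.5875,-.045,.17])[0]; u,v=max(0,min(540,int(q[0])-50)),max(0,min(300,int(q[1])-50)); print(q,u,v)
b=crop(w,u,v,100,100,4)
cv2.imwrite("pics/fin.png",np.clip(np.hstack([a,b])*1.4,0,255).astype(np.uint8))
E
```

```text
[0.60437512 0.0432832  0.28257635] 39.7 [ 0.34032598 -0.20205809  0.39923537]
scene [[317.9, 220.7], [317.9, 208.9], [318.1, 196.2], [318.1, 186.3]]
top [[341.4, 172.0], [341.8, 168.3], [342.2, 164.4], [342.6, 161.2]]
o 277 164
[323.82705042  87.85208022] 273 37
```

View pics/fin.png

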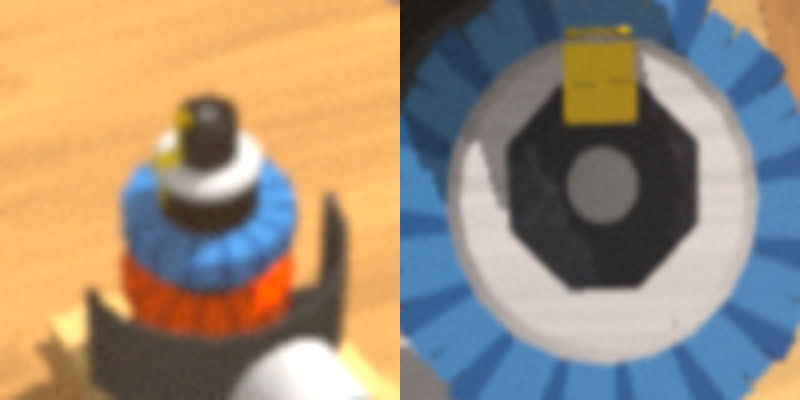

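The picture shows the finished stack. On the left, orange, blue and cap sit level with no gaps, and the cap top at (208,110) matches its home height. On the right, the cap is centred at (603,185) with its mark in line with the fine wheel's yellow edge. The gripper is clear, so I'm handing in.

```bash
python3 -c "
from station import *
print(close_job())"
```

```text
the job is handed in; nothing more can be done
None
```

The drum is built: the coarse wheel is on the flange, the fine wheel is flat on it, and the drive cap is seated in the fine wheel's core. I handed the job in at about 40 s; no verdict is reported.

- **Fit:** both wheels and the cap slid on with almost no resistance. They met firm contact within about 0.5 mm of their expected home heights, and the pressing force I read was at most about 7 N.
- **Last checks:** after each wheel was released, the top camera put it within a pixel (about 3 mm) of where it should be. The final pictures show the stack level and centred, with the cap's mark in line with the fine wheel's mark. The gripper was open, clear of everything and reading no force.
- **Disagreements:** the wrist camera showed the centre of the fingers about 1.4 mm off from the robot's own figure. I split the difference on the coarse wheel, then reused that position for the other two parts. One automatic fit of the fine wheel's position came out wrong, so I redid it before using it.
- **Not checked:** I did not measure the worn wheel and the other bystanders at the end; no contact with them showed up.

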